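# Stock the cold-brew chiller and set its dial

### The job

Stock the countertop chiller with all the cold-brew cartons standing on the counter: set each against the front edge of the loading board, tip it over that edge onto its broad face by pushing high, never laying one down on the bare counter, and slide it lengthwise under the clear hood, one to a lane, until it meets the back stop. Then turn the cooling dial until its pointer lines up with the white mark on the ring. Leave everything else on the counter where it stands.

Things in the scene. Friction and masses are not known exactly. Their poses are not given: they have to be found in the camera images.
- chiller: Countertop chiller, fixed. Origin: middle of the front edge of its loading board, on the counter; x points into the bay (away from the robot), z up; chiller offsets below are in this frame, in mm. Loading board: steel, 12 thick, x 0 to 275, y -172 to 172; its front edge at x = 0 is the stop for a carton's base. The board is open above for x under 160; grey housing 105 high behind x = 275.
- hood_front (a point): Middle of the lower front edge of the chiller's clear flat hood, at x = 160, 86 above the counter. The hood covers x 160 to 275 over the full width; its top is 94 above the counter.
- back_stop (a point): Middle of the foot of the upright back stop, at x = 275, y = 0, on the board's top (z = 12).
- lane_left (a point): Centre, on the board's top, of the mouth of the left lane (x = 165, y = +109). Two upright dividers (6 thick, centred at y = -54.5 and +54.5, tops 57 above the counter) and the side walls (inner faces at y = +-162.5) make three lanes about 105 wide from x = 165 to the back stop.
- lane_middle (a point): The same for the middle lane (y = 0).
- lane_right (a point): The same for the right lane (y = -109).
- dial (a joint): Angle (rad) of the cooling dial, growing clockwise seen from above, 0 to 4.2 between its end stops; light friction (0.04 N m), stays where it is left.
- dial_grip (a point): Point on the dial's upright axis at the height to grip it, 132 above the counter. The dial stands on the hood and is black: a skirt 68 across with an upright bar across its middle, 54 long, 14 thick, from 6 to 40 above the skirt's underside (top 144 above the counter). x of this frame runs along the bar; the end towards -x has the white pointer line.
- dial_pointer (a point): Point the dial's pointer shows to: 45 from the dial's axis, in the direction of the pointer end of the bar; it turns with the dial.
- dial_mark (a point): The single raised white mark on the flat black ring (104 across) around the dial's foot: 45 from the dial's axis, at the same height as dial_pointer, so the two coincide when the dial is set. The mark does not move, and lies clockwise (from above) of the pointer at the start, 0.9 to 2.6 rad on.
- carton1: Brown card drink carton with a paper band, sealed, rigid and slippery (friction 0.29 to 0.43 on everything), somewhat heavier in its lower half, 60 thick (its x) by 80 wide (its y) by 150 tall (its z), 0.3 to 0.6 kg. Origin: centre of its underside; it stands upright at the start. Either of its two broad 80 x 150 faces may end up below. There are two or three such cartons; None at the start means this one is absent.
- carton1_mid (a point): Centre of that carton's volume, 75 above its underside along its z.
- carton2: Brown card drink carton with a paper band, sealed, rigid and slippery (friction 0.29 to 0.43 on everything), somewhat heavier in its lower half, 60 thick (its x) by 80 wide (its y) by 150 tall (its z), 0.3 to 0.6 kg. Origin: centre of its underside; it stands upright at the start. Either of its two broad 80 x 150 faces may end up below. There are two or three such cartons; None at the start means this one is absent.
- carton2_mid (a point): Centre of that carton's volume, 75 above its underside along its z.
- carton3: Brown card drink carton with a paper band, sealed, rigid and slippery (friction 0.29 to 0.43 on everything), somewhat heavier in its lower half, 60 thick (its x) by 80 wide (its y) by 150 tall (its z), 0.3 to 0.6 kg. Origin: centre of its underside; it stands upright at the start. Either of its two broad 80 x 150 faces may end up below. There are two or three such cartons; None at the start means this one is absent.
- carton3_mid (a point): Centre of that carton's volume, 75 above its underside along its z.
- canister: Bystander, not to be disturbed: steel jar with a wooden lid, 68 across, 130 tall, standing among the cartons; origin at the centre of its underside.
- tumbler: Bystander, not to be disturbed: glass tumbler, 80 across, 140 tall; origin at the centre of its underside.
- mug: Bystander, not to be disturbed: white mug, 80 across, 90 tall; origin at the centre of its underside.
- tamper: Bystander, not to be disturbed: steel coffee tamper, 58 across, 93 tall; origin at the centre of its underside.
- sugar_jar: Bystander, not to be disturbed: white jar with a steel lid, 70 across, 90 tall; origin at the centre of its underside.
Not all that is in view belongs to the job. Leave any blue or purple look-alike of the carton1 alone. Leave any green look-alike of the carton2 alone.

How it is judged (in metres and radians):
On the way, in this order (a step that is already met when the one before it is completed fails the run):
1. every carton lies on its broad face in a lane under the hood, pushed back to the stop (x of carton1_mid in the frame of chiller between 0.186 and 0.215 m and y of carton1_mid in the frame of chiller between -0.14 and 0.14 m and z of carton1_mid in the frame of chiller between 0.03 and 0.052 m and angle between the z axis of each of carton1, carton2, carton3 and the x axis of chiller, either way round below 0.25 rad and x of carton2_mid in the frame of chiller between 0.186 and 0.215 m and y of carton2_mid in the frame of chiller between -0.14 and 0.14 m and z of carton2_mid in the frame of chiller between 0.03 and 0.052 m and x of carton3_mid in the frame of chiller between 0.186 and 0.215 m and y of carton3_mid in the frame of chiller between -0.14 and 0.14 m and z of carton3_mid in the frame of chiller between 0.03 and 0.052 m), for 0.3 s.
2. after that the dial's pointer is at the mark (distance between dial_pointer and dial_mark below 0.0065 m), for 0.3 s.
At the end, for the whole second after the job is handed in: Every carton lies flat on the chiller floor, in line with its lane within 0.25 rad, its far end within 14 mm of the back stop, and the dial's pointer is within 6.5 mm (about 0.14 rad) of the mark (all of step 1 and distance between dial_pointer and dial_mark below 0.0065 m); the robot touches nothing.
It fails at once if a bystander is pushed more than 5 cm away (distance of any of canister, tumbler, mug, tamper, sugar_jar from where it was at the start of the episode above 0.05 m).
It fails at once if a bystander is knocked over (angle between any of canister, tumbler, mug, tamper, sugar_jar's own z axis and vertical above 0.6 rad).
It fails at once if carton1 is laid down on the bare counter (angle between carton1's own z axis and vertical above 1.4 rad and height (world z) of carton1_mid below 0.055 m and (x of carton1_mid in the frame of chiller below 0 m or y of carton1_mid in the frame of chiller above 0.21 m or y of carton1_mid in the frame of chiller below -0.21 m)).
It fails at once if carton2 is laid down on the bare counter (angle between carton2's own z axis and vertical above 1.4 rad and height (world z) of carton2_mid below 0.055 m and (x of carton2_mid in the frame of chiller below 0 m or y of carton2_mid in the frame of chiller above 0.21 m or y of carton2_mid in the frame of chiller below -0.21 m)).
It fails at once if carton3 is laid down on the bare counter (angle between carton3's own z axis and vertical above 1.4 rad and height (world z) of carton3_mid below 0.055 m and (x of carton3_mid in the frame of chiller below 0 m or y of carton3_mid in the frame of chiller above 0.21 m or y of carton3_mid in the frame of chiller below -0.21 m)).
Of carton1, carton2, carton3 only 2 to 3 are there at a start; the rules pass over those that are not, and their reading is None.
At some moment in a run one of carton1, carton2, carton3 may be knocked a few centimetres aside while the robot is not near it.
It also fails if it takes over 210 s, if anything falls off the work surface, if the arm or the gripper's body presses on something with over 40 N, if the wrist force passes 120 N, or if a joint passes its speed limit or range.

### The arm

A 6-joint arm with a two-finger parallel gripper is mounted at the origin on the work surface. World frame = base frame: x ahead of the robot, y to its left, z up, the work surface at z = 0. Lengths are in mm, angles in rad, forces in N, time in s.
With the tool pointing down it reaches from about 300 to 775 mm from the base axis. Payload 14.6 kg.
Tool frame: the origin (TCP) lies between the finger pads; the fingertips stand 22 mm ahead of it and the grasp point (between the pads) lies 3 mm ahead of it (manip.tcp_to_tips is the distance from the TCP to the fingertips, in mm); y points along the fingers, z is the direction in which the jaws open and shut, and the axes are right-handed (so a half turn about y gives the same grasp; the last joint's range is limited). The gripper opens to 94 mm and grips with 3 to 60 N. Pads are 16 mm wide; open, the fingers measure 119 mm over their backs; the gripper's body (75 mm by 177 mm) begins 78 mm behind the grasp point.
Start: joints at [1.211, 0.3, 1.521, -0, 1.321, -0.067], TCP at [158.746, 526.582, 227.446] pointing down, gripper open.
Joint ranges: [-3.03, 3.03], [-0.79, 2.21], [0.23, 2.52], [-1.04, 4.18], [0, 3.07], [-2.55, 2.55]. Speed limits (rad/s): [2.22, 2.22, 2.57, 3.14, 3.14, 3.14].

### API

Orientations are given as [roll, pitch, yaw] about the fixed x, y, z axes, in that order (R = Rz(yaw) Ry(pitch) Rx(roll)).
In Python, from cell import manip gives the robot as it stands.
- The arm moves only by the shell command python3 -m jog 'ROWS' [OPENING] [FORCE]. ROWS is JSON, one flat list of numbers, 6 for each row, row after row: the shift along the tool's x, y, z in mm, then the turn, a rotation vector about the tool's x, y, z in degrees. A call has 1 to 10 rows; each row is the pose to reach, as a shift and turn from the pose commanded when the call began, along the tool's axes at that moment; what a row does not reach only later rows make up. A row lasts 1/12 s, in which the tool goes at most 41.7 mm and 7.16 degrees, less where a joint would pass 70% of its speed; a pose out of reach is approached as far as the arm can. A call with a gripper value outside its range is refused whole. OPENING is the finger opening in mm, from 0 to 94, set as the call begins (- or left out, the last holds). The fingers move at their own pace and stop on an object; FORCE is the grip in N (left out, the last holds). Time passes only in rows, so rows that repeat a pose let the fingers close. It gives the time, the measured TCP pose, the force and the opening at its end, in the units of the state.
- manip.read_state(): the state, without advancing time (a new reading comes with each control period).
- manip.camera(name): name is "side" or "top" or "wrist"; returns a dict with "img" (400x640x3 uint8, red, green, blue), "intrinsics" (3x3 intrinsics, pixels), "origin" and "orientation" of the camera in the world. Camera axes: x right, y down, z forward; pixel columns grow to the right and rows downward; lengths in mm; the calibration is good to about 2 mm. A picture is of the moment at which its call begins. There is no depth.
- manip.sign_off(): hands the job in, once; it reports no verdict.
Trained networks look in a picture, given as the dict that the camera call returned (one of the last four; its "shot" number tells which), for a name from the list of things; names that differ only in an ending like _2 or _b are one class to them, and where a whole thing is asked for, a point or a joint stands for the part that bears it (a point fixed in the world has none). Each returns a list of dicts, best first, with "score" (0 to 1); they miss things now and then, are a little off and sometimes report something else, mostly with a low value. They report only what shows in the picture. A call takes as long as a camera call. They do not tell look-alikes from the thing itself.
- manip.masks_of(thing, picture): "pixels" (400x640 bool, what is visible of it) and "xy" ([column, row] in pixels, amid what is visible of it).
- manip.tip_of(thing, picture): "xy" ([column, row] in pixels: a listed point, or the origin of a listed thing).
The state is a dict: "clock": time; "joints": joint angles; "qd": joint speeds; "effort": joint torques, N m; "eef_pos": TCP position; "eef_rot": TCP orientation; "wrist_force": force on the tool from outside, world axes, zero at the start; "moment": the same for the moment, N m; "finger_gap": finger opening in mm.
Only numpy, scipy, OpenCV 4.12 (cv2) and the standard library are available. Lean on these libraries where they do the work, as an engineer would, in place of code of your own. Each camera call takes 0.05 s, during which the arm holds its last target.

## Working session

There is one attempt and no reset: what is moved stays moved. The work goes in short steps, Python scripts to look and compute and a shell command to move; the robot and the scene stay as the last step left them, time stands still between calls to the robot, and variables do not carry over. Pictures are saved under pics/ and viewed, and the job is handed in when it is done.

```bash
ls; mkdir -p pics; python3 - <<'E'
from cell import manip
import cv2
s=manip.read_state(); print({k:s[k] for k in ('clock','eef_pos','eef_rot','finger_gap','joints')})
for n in ('side','top','wrist'):
    p=manip.camera(n); cv2.imwrite(f'pics/a_{n}.png',p['img'][:,:,::-1]); print(n,p['intrinsics'],p['origin'],p['orientation'],p['shot'])
E
```

```text
pics
{'clock': 0.0, 'eef_pos': array([158.64568053, 526.37845866, 226.89183353]), 'eef_rot': array([-1.57194392e+00,  8.21430767e-05, -2.92767586e-01]), 'finger_gap': 94.35957800750995, 'joints': array([ 1.21143838e+00,  3.00469985e-01,  1.52156949e+00,  5.77877787e-06,
        1.32070369e+00, -6.65918433e-02])}
side [[495.73857488   0.         317.82968454]
 [  0.         495.73857488 204.43973674]
 [  0.           0.           1.        ]] [ 312.31543556 1025.15734821 1365.17665066] [-2.44445639 -0.00711672 -2.96026274] 1
top [[511.99277381   0.         324.29110479]
 [  0.         511.99277381 205.11438416]
 [  0.           0.           1.        ]] [ 311.96145825  -10.13100233 1795.76157284] [-3.01108657 -0.00562494 -1.58095128] 2
wrist [[325.54206451   0.         321.80644858]
 [  0.         325.54206451 192.3097429 ]
 [  0.           0.           1.        ]] [ 96.72604157 546.14601909 383.49323068] [2.91062639e+00 1.10585633e-03 1.27711200e+00] 3
```

View pics/a_side.png

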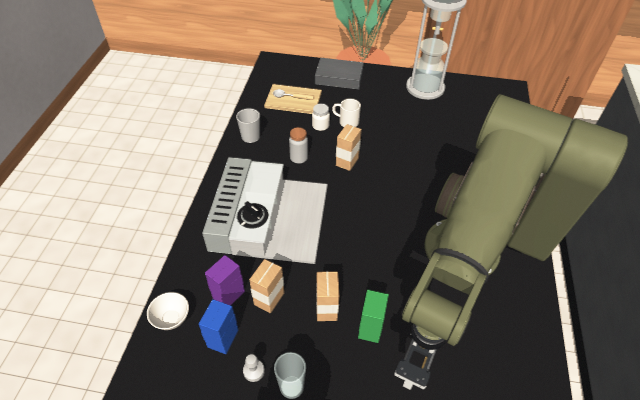

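View pics/a_top.png

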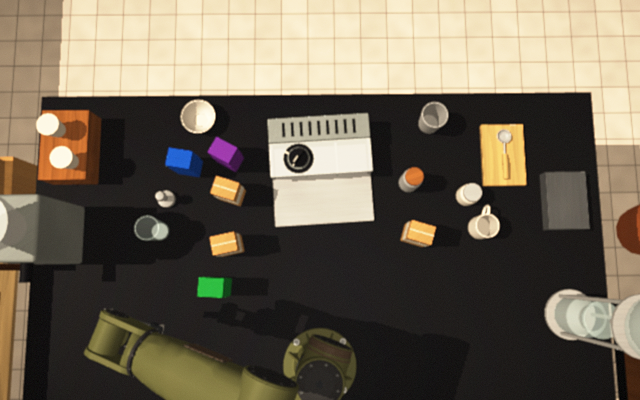

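View pics/a_wrist.png

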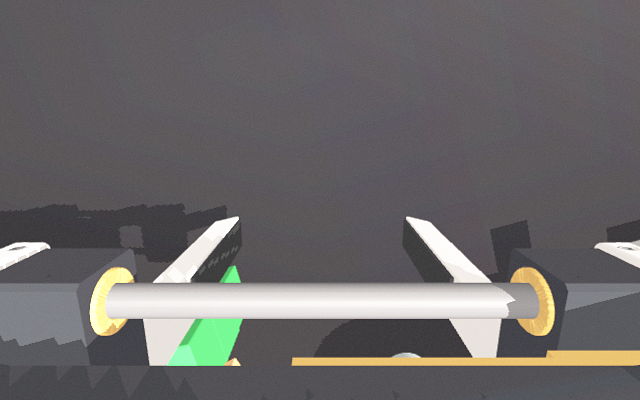

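```bash
cat > h.py <<'E'
from cell import manip
import numpy as np, cv2, sys
from scipy.spatial.transform import Rotation as Ro
from scipy.optimize import minimize
def cam(n,save=None):
    p=manip.camera(n)
    if save: cv2.imwrite(f'pics/{save}.png',p['img'][:,:,::-1])
    return p
def proj(p,X):
    R=Ro.from_euler('xyz',p['orientation']).as_matrix(); X=np.atleast_2d(X)
    c=(X-p['origin'])@R; u=c@p['intrinsics'].T; return u[:,:2]/u[:,2:]
def unproj(p,xy,z):
    R=Ro.from_euler('xyz',p['orientation']).as_matrix()
    d=R@np.linalg.inv(p['intrinsics'])@np.array([xy[0],xy[1],1.]); o=np.array(p['origin'])
    return o+d*(z-o[2])/d[2]
def box(x,y,yaw,dims=(60,80,150),z=0,lying=False):
    a=np.array([[i,j,k] for i in(-.5,.5) for j in(-.5,.5) for k in(0,1)])*dims
    c,s=np.cos(yaw),np.sin(yaw)
    return np.c_[x+c*a[:,0]-s*a[:,1],y+s*a[:,0]+c*a[:,1],z+a[:,2]]
def hullmask(p,X):
    m=np.zeros((1600,2560),np.uint8); h=cv2.convexHull(((proj(p,X)+.5)*4).astype(np.int32))
    cv2.fillConvexPoly(m,h,1); return cv2.resize(m.astype(np.float32),(640,400),interpolation=cv2.INTER_AREA)
def fit(views,x0,dims=(60,80,150),z=0,fixyaw=False):
    def cost(v):
        c=0
        for p,m in views:
            h=hullmask(p,box(v[0],v[1],v[2]/50,dims,z)); c+=np.abs(h-m).sum()/max(m.sum(),1)
        return c
    best=None
    for y in ([-1.2,-.8,-.4,0,.4,.8,1.2,1.57] if not fixyaw else [x0[2]]):
        s=np.array([x0[0],x0[1],y*50])
        r=minimize(cost,s,method='Nelder-Mead',options=dict(initial_simplex=s+np.array([[0,0,0],[8,0,0],[0,8,0],[0,0,10]]),maxiter=150,xatol=.2,fatol=1e-3))
        if best is None or r.fun<best.fun: best=r
    return best.x[0],best.x[1],best.x[2]/50,best.fun
def st():
    s=manip.read_state(); return s
E
cat > find.py <<'E'
from h import *
pt,ps=cam('top'),cam('side')
mt=manip.masks_of('carton1',pt); ms=manip.masks_of('carton1',ps)
for n,l,p in(('top',mt,pt),('side',ms,ps)):
    for m in l:
        col=p['img'][m['pixels']].mean(0); print(n,round(m['score'],2),np.round(m['xy'],1),m['pixels'].sum(),col.astype(int))
def brown(m,p):
    c=p['img'][m['pixels']].mean(0); return c[0]>c[2]+25 and c[0]>c[1]+8
mt=[m for m in mt if m['score']>.3 and brown(m,pt)]; ms=[m for m in ms if m['score']>.3 and brown(m,ps)]
for m in mt:
    X=unproj(pt,m['xy'],110)
    q=proj(ps,[X[0],X[1],75])[0]
    c=[a for a in ms if np.hypot(*(a['xy']-q))<30]
    v=[(pt,m['pixels'].astype(float))]+([(ps,c[0]['pixels'].astype(float))] if c else [])
    print(np.round(X),len(v),np.round(fit(v,X),3))
E
python3 find.py; python3 - <<'E'
from h import *
pt,ps=cam('top'),cam('side')
for n,z in (('dial_grip',132),('dial_mark',None),('dial_pointer',None),('hood_front',86),('back_stop',12),('lane_left',12),('lane_middle',12),('lane_right',12),('chiller',0),('canister',0),('tumbler',0),('mug',0),('tamper',0),('sugar_jar',0)):
    for c,p in(('t',pt),('s',ps)):
        for r in manip.tip_of(n,p)[:2]: print(n,c,round(r['score'],2),np.round(r['xy'],1),np.round(unproj(p,r['xy'],105 if z is None else z)[:2],1))
E
```

```text
top 0.95 [225.8 153.9] 679 [123  46 134]
top 0.94 [214.2 286.1] 658 [ 39 155  54]
top 0.78 [227.5 246.7] 611 [208 163  92]
top 0.77 [182.9 162.3] 761 [ 27  73 156]
top 0.73 [414.7 234.2] 654 [225 176 101]
top 0.63 [230.3 191.8] 666 [203 158  91]
side 0.88 [223.4 279.7] 1307 [115  60 136]
side 0.84 [327.4 296.9] 1021 [225 188 143]
side 0.75 [266.6 286.7] 1278 [205 171 131]
side 0.67 [219.7 324.7] 1473 [ 49  86 167]
side 0.66 [349.3 146.9] 893 [206 174 135]
side 0.63 [370.9 317. ] 1079 [ 75 167  90]
side 0.44 [349.3 112.9] 519 [230 222 208]
[398. 297. 110.] 2 [4.09188e+02 3.03903e+02 2.26000e-01 1.98000e-01]
[ 434. -319.  110.] 2 [ 4.38219e+02 -3.34277e+02 -2.59000e-01  1.17000e-01]
[581. 291. 110.] 2 [ 5.88716e+02  3.01990e+02 -3.09000e-01  1.33000e-01]
dial_grip t 0.59 [293.9 157.9] [689.1  77.5]
dial_grip s 0.7 [250.4 208.9] [699.6  66.6]
dial_grip s 0.41 [275.6 218. ] [611.3  87.9]
dial_mark t 0.6 [286.4 152.4] [714.4 104.2]
dial_mark t 0.35 [403.7 181.1] [ 612.5 -289.1]
dial_mark s 0.73 [242.5 222.5] [718.  105.1]
dial_pointer t 0.68 [289.1 167.3] [663.1  95.1]
dial_pointer s 0.85
[... 676 characters left out ...]
4]
chiller t 0.6 [327.9 222.9] [484.3 -34.7]
chiller s 0.65 [323.6 223.4] [473.7 -20.2]
canister t 0.56 [408.5 182.5] [ 626.  -323.4]
canister t 0.38 [290.5 176.7] [650.8  96.7]
canister s 0.66 [348.7 148.6] [ 440.7 -408.2]
canister s 0.61 [295.6 152.7] [ 642.7 -345.9]
tumbler t 0.66 [160.1 231.3] [460.3 554.2]
tumbler s 0.94 [291.3 382.4] [465.3 542.8]
mug t 0.91 [478.4 228.3] [ 460.1 -564.6]
mug s 0.84 [353.7 122. ] [ 442.7 -570.7]
tamper t 0.67 [168.6 196.3] [584.2 528.1]
tamper t 0.4 [226.8 188.1] [611.7 322.8]
tamper s 0.69 [253.4 373. ] [575.  536.5]
sugar_jar t 0.64 [462.8 196.2] [ 574.8 -514.8]
sugar_jar s 0.7 [318.  124.3] [ 586.5 -528.3]
sugar_jar s 0.47 [270.2 236.8] [642.3  70.4]
```

```bash
python3 - <<'E'
from h import *
p=cam('top'); im=p['img'][:,:,::-1]
cv2.imwrite('pics/ch_top.png',cv2.resize(im[100:240,255:390],None,fx=4.4,fy=4,interpolation=cv2.INTER_CUBIC))
p=cam('side'); im=p['img'][:,:,::-1]
cv2.imwrite('pics/ch_side.png',cv2.resize(im[145:275,190:340],None,fx=5,fy=4.5,interpolation=cv2.INTER_CUBIC))
E
```

```text
(no output)
```

View pics/ch_top.png

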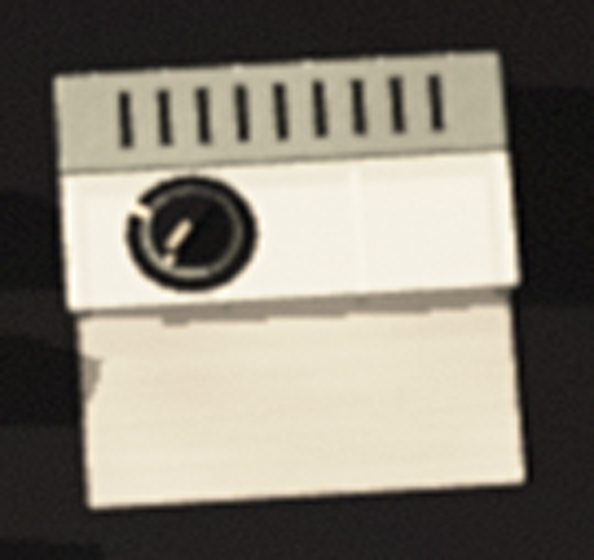

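View pics/ch_side.png

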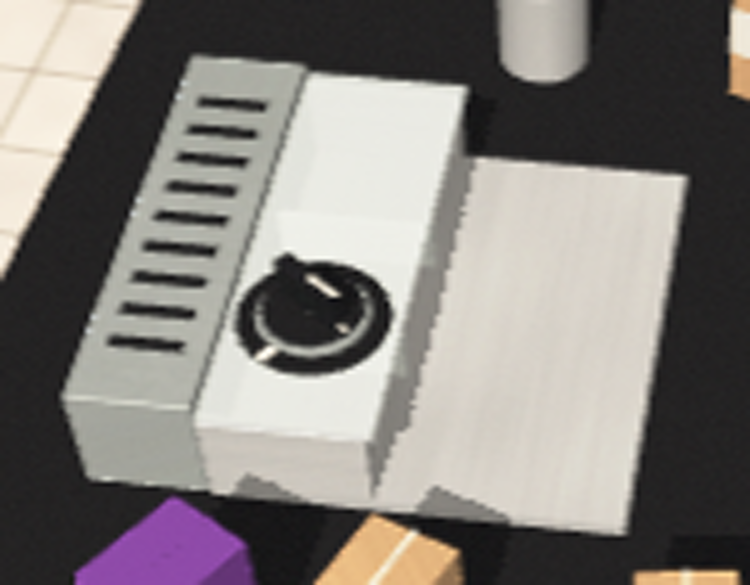

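```bash
python3 - <<'E'
from h import *
from scipy.optimize import least_squares
pt,ps=cam('top'),cam('side')
pts=[(pt,(0,172,12),(275.5,227)),(pt,(0,-172,12),(374.5,220.5)),(ps,(0,-172,12),(327.4,183.9)),(ps,(0,172,12),(315.4,263.7)),
(pt,(160,172,94),(270.5,177.75)),(pt,(160,-172,94),(373.2,172)),(ps,(160,-172,94),(190+467/5,145+86/4.5)),(ps,(160,172,94),(190+370/5,145+440/4.5))]
def f(v):
    c,s=np.cos(v[2]),np.sin(v[2]); r=[]
    for p,a,q in pts:
        r+=list(proj(p,[v[0]+c*a[0]-s*a[1],v[1]+s*a[0]+c*a[1],a[2]])[0]-q)
    return r
r=least_squares(f,[480,-20,0],x_scale=[10,10,.1]); print(r.x, np.round(np.reshape(r.fun,(-1,2)),1))
E
```

```text
[ 4.80316488e+02 -2.19385634e+01  5.24299684e-02] [[-0.3 -0.2]
 [-1.2  0.2]
 [ 0.2  0.3]
 [-0.1 -1.7]
 [ 0.1 -0.3]
 [-1.  -0.7]
 [ 0.4  0.2]
 [ 0.9 -0.9]]
```

```bash
python3 - <<'E'
from h import *
pt,ps=cam('top'),cam('side')
V=[(409.2,303.9,.226),(438.2,-334.3,-.259),(588.7,302,-.309)]
out=[]
for p,cs in((pt,[(195,215),(385,200),(195,155)]),(ps,[(290,255),(310,110),(230,245)])):
    im=cv2.resize(p['img'][:,:,::-1],None,fx=4,fy=4,interpolation=cv2.INTER_CUBIC)
    row=[]
    for v,c in zip(V,cs):
        q=proj(p,box(*v)); q=((q+.5)*4).astype(int)
        for i in range(8):
            for j in range(i):
                if bin(i^j).count('1')==1: cv2.line(im,tuple(map(int,q[i])),tuple(map(int,q[j])),(255,0,255),1)
        row.append(im[c[1]*4:c[1]*4+280,c[0]*4:c[0]*4+260])
    out.append(np.hstack(row))
cv2.imwrite('pics/fit1.png',np.vstack(out))
E
```

```text
(no output)
```

View pics/fit1.png

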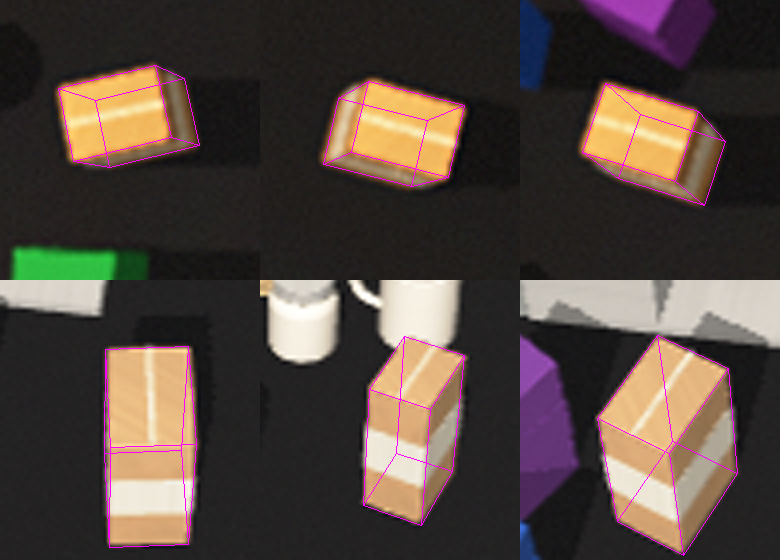

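```bash
cat > goal.py <<'E'
# usage: goal.py x y z yaw  -> shift(tool) and rotvec(deg) from current measured pose to tool-down target (world)
from h import *
a=[float(v) for v in sys.argv[1:5]]
s=st(); R=Ro.from_euler('xyz',s['eef_rot'])
T=Ro.from_euler('xyz',[-np.pi/2,0,a[3]])
print('pos',np.round(s['eef_pos'],1),'rot',np.round(s['eef_rot'],3),'clock',round(s['clock'],2))
print('shift',np.round(R.inv().apply(np.array(a[:3])-s['eef_pos']),1),'turn',np.round((R.inv()*T).as_rotvec(degrees=True),2))
E
cat > loc.py <<'E'
# usage: loc.py lx ly : chiller local to world
import sys,numpy as np
C=(480.3,-21.9,.0524)
c,s=np.cos(C[2]),np.sin(C[2])
for i in range(1,len(sys.argv)-1,2):
    x,y=map(float,sys.argv[i:i+2]); print(round(C[0]+c*x-s*y,1),round(C[1]+s*x+c*y,1))
E
python3 goal.py 409 304 227 -1.345; python3 loc.py -30 109 -30 0 -30 -109
```

```text
pos [158.7 526.6 227.4] rot [-1.571  0.    -0.293] clock 2.15
shift [ 303.9    0.4 -140.9] turn [ 0.   60.29  0.  ]
444.6 85.4
450.3 -23.5
456.1 -132.3
```

```bash
python3 -m jog '[304,0,-141,0,60.3,0, 304,0,-141,0,60.3,0, 304,0,-141,0,60.3,0, 304,0,-141,0,60.3,0, 304,0,-141,0,60.3,0, 304,0,-141,0,60.3,0, 304,0,-141,0,60.3,0, 304,0,-141,0,60.3,0, 304,0,-141,0,60.3,0, 304,0,-141,0,60.3,0]' 94 30
python3 goal.py 409 304 107 -1.345; python3 find.py | tail -3
```

```text
clock: 2.98
eef_pos: [410.4, 302.4, 227.3]
eef_rot: [-1.571, -0.0, -1.351]
wrist_force: [0.8, 0.3, -0.2]
finger_gap: 94.1
pos [410.4 302.4 227.3] rot [-1.571 -0.    -1.351] clock 2.98
shift [ -1.9 120.3  -1. ] turn [ 0.01 -0.36  0.  ]
[581. 300. 110.] 2 [ 5.88882e+02  3.04067e+02 -2.74000e-01  1.48000e-01]
[ 429. -314.  110.] 2 [ 4.37386e+02 -3.34121e+02 -3.08000e-01  1.54000e-01]
[402. 272. 110.] 2 [4.11573e+02 2.96086e+02 1.00000e-03 2.26900e+00]
```

```bash
python3 -m jog '[0,40,0,0,0,0, 0,80,0,0,0,0, 0,120,0,0,0,0, 0,120,0,0,0,0, 0,120,0,0,0,0]'
python3 -m jog '[0,0,0,0,0,0, 0,0,0,0,0,0, 0,0,0,0,0,0, 0,0,0,0,0,0, 0,0,0,0,0,0, 0,0,0,0,0,0]' 50 30
python3 - <<'E'
from h import *
cam('wrist','w1');cam('top','t1')
E
python3 goal.py 409 304 137 -1.519
```

```text
clock: 3.6
eef_pos: [408.1, 304.3, 107.2]
eef_rot: [-1.574, -0.001, -1.343]
wrist_force: [1.2, 1.2, 0.8]
finger_gap: 93.8
clock: 4.1
eef_pos: [409.2, 303.9, 108.0]
eef_rot: [-1.57, 0.0, -1.345]
wrist_force: [-2.7, -0.5, 5.4]
finger_gap: 60.0
pos [409.2 303.9 108. ] rot [-1.57   0.    -1.345] clock 4.2
shift [ -0.1 -29.   -0.1] turn [-0.02  9.95 -0.01]
```

```bash
python3 -m jog '[0,-15,0,0,0,0, 0,-25,0,0,0,0, 0,-25,0,0,0,0]'
python3 goal.py 436 85 112 -1.5184
```

```text
clock: 4.45
eef_pos: [409.8, 304.2, 134.1]
eef_rot: [-1.568, 0.001, -1.345]
wrist_force: [-0.3, 0.1, -5.1]
finger_gap: 59.7
pos [409.8 304.2 134.1] rot [-1.568e+00  1.000e-03 -1.345e+00] clock 4.45
shift [219.6  21.9 -23.5] turn [-0.14  9.92 -0.06]
```

```bash
python3 -m jog '[30,0,-3,0,5,0, 70,0,-7,0,10,0, 110,0,-12,0,10,0, 150,0,-16,0,10,0, 190,0,-20,0,10,0, 220,0,-24,0,10,0, 220,0,-24,0,10,0, 220,0,-24,0,10,0, 220,10,-24,0,10,0, 220,22,-24,0,10,0]'
python3 -m jog '[0,0,0,0,0,0, 0,0,0,0,0,0, 0,0,0,0,0,0]'
python3 goal.py 444.6 85.4 110 -1.5184
python3 - <<'E'
from h import *
cam('side','s2')
E
```

```text
clock: 5.28
eef_pos: [435.1, 84.9, 110.0]
eef_rot: [-1.569, 0.0, -1.519]
wrist_force: [1.1, -0.1, -5.2]
finger_gap: 60.0
clock: 5.53
eef_pos: [434.7, 84.7, 110.3]
eef_rot: [-1.572, 0.0, -1.519]
wrist_force: [-0.7, 0.1, -5.1]
finger_gap: 60.1
pos [434.7  84.7 110.3] rot [-1.572  0.    -1.519] clock 5.53
shift [-0.2  0.3  9.9] turn [ 0.05 -0.01 -0.  ]
```

View pics/s2.png

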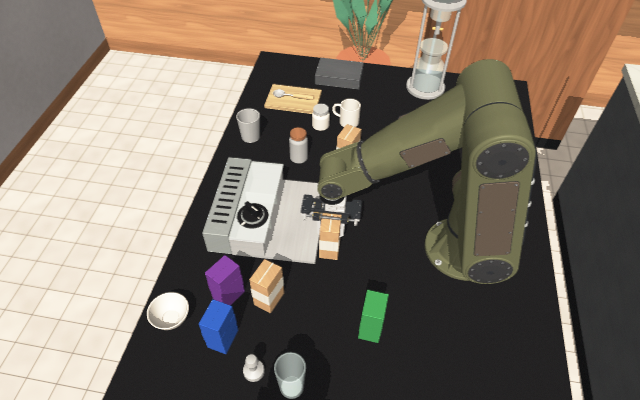

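```bash
python3 -m jog '[0,0,3,0,0,0, 0,0,6,0,0,0, 0,0,8,0,0,0, 0,0,8,0,0,0]'
python3 -m jog '[0,0,2,0,0,0, 0,0,2,0,0,0]'
python3 -m jog '[0,0,1,0,0,0, 0,0,1,0,0,0]'
python3 -m jog '[0,0,1,0,0,0, 0,0,1,0,0,0]'
```

```text
clock: 5.92
eef_pos: [443.4, 84.5, 110.6]
eef_rot: [-1.57, 0.0, -1.52]
wrist_force: [0.1, 0.3, -6.1]
finger_gap: 60.1
clock: 6.08
eef_pos: [445.2, 84.5, 110.5]
eef_rot: [-1.571, 0.0, -1.52]
wrist_force: [0.9, 0.9, -5.9]
finger_gap: 60.2
clock: 6.25
eef_pos: [445.9, 84.6, 110.4]
eef_rot: [-1.571, -0.0, -1.52]
wrist_force: [-0.9, -0.5, -5.7]
finger_gap: 60.1
clock: 6.42
eef_pos: [446.2, 84.6, 110.2]
eef_rot: [-1.573, -0.0, -1.52]
wrist_force: [-6.3, -0.6, -4.4]
finger_gap: 59.7
```

```bash
sed -i 's/480.3/481.5/' loc.py
python3 -m jog '[0,2,0,0,0,0, 0,2,0,0,0,0]'
python3 -m jog '[0,2,-0.5,0,0,0, 0,2,-0.5,0,0,0, 0,2,-0.5,0,0,0, 0,2,-0.5,0,0,0]' 94
python3 -m jog '[0,-40,-0.5,0,0,0, 0,-75,-0.5,0,0,0, 0,-75,-0.5,0,0,0]'
python3 loc.py -90 109; python3 goal.py 385.9 81.4 185 0.0524; python3 find.py | tail -4
```

```text
clock: 6.58
eef_pos: [446.2, 84.6, 108.0]
eef_rot: [-1.573, -0.0, -1.52]
wrist_force: [-4.9, 1.3, -7.2]
finger_gap: 60.0
clock: 6.92
eef_pos: [446.9, 84.7, 106.8]
eef_rot: [-1.569, 0.0, -1.52]
wrist_force: [0.0, 0.2, 0.8]
finger_gap: 82.9
clock: 7.17
eef_pos: [448.4, 84.9, 187.5]
eef_rot: [-1.561, 0.001, -1.52]
wrist_force: [1.3, 0.2, 2.2]
finger_gap: 93.8
385.9 82.2
pos [448.4  84.9 187.5] rot [-1.561e+00  1.000e-03 -1.520e+00] clock 7.17
shift [  0.3   1.9 -62.6] turn [ -0.46 -90.08   0.4 ]
side 0.69 [225.9 280.1] 1322 [115  61 137]
side 0.63 [325.7 233.4] 946 [222 187 144]
[ 438. -321.  110.] 1 [ 4.36315e+02 -3.34912e+02 -2.51000e-01  7.00000e-02]
[582. 303. 110.] 2 [ 5.88305e+02  3.04532e+02 -3.26000e-01  1.75000e-01]
```

```bash

python3 -m jog '[0,0,-20,0,-7,0, 0,0,-40,0,-14,0, 0,0,-62,0,-21,0, 0,0,-62,0,-28,0, 0,0,-62,0,-35,0, 0,0,-62,0,-42,0, 0,0,-62,0,-49,0, 0,0,-62,0,-56,0, 0,0,-62,0,-63,0, 0,0,-62,0,-70,0]' 30
python3 -m jog '[0,0,0,0,-7,0, 0,0,0,0,-14,0, 0,0,0,0,-20,0, 0,0,0,0,-20,0, 0,0,0,0,-20,0]'
python3 goal.py 400.9 83 148 0.0524; python3 find.py | grep -v ^top
python3 - <<'E'
from h import *
cam('side','s3')
E
```

```text
clock: 8.2
eef_pos: [383.6, 81.4, 180.3]
eef_rot: [-1.572, 0.002, -0.292]
wrist_force: [-0.1, 0.1, 0.5]
finger_gap: 31.5
clock: 8.62
eef_pos: [383.7, 81.4, 180.7]
eef_rot: [-1.571, 0.001, 0.048]
wrist_force: [0.2, 0.6, 0.2]
finger_gap: 30.0
pos [383.7  81.4 180.7] rot [-1.571e+00  1.000e-03  4.800e-02] clock 8.62
shift [17.3 32.7  0.8] turn [ 0.01 -0.28 -0.08]
side 0.9 [372.6 316.9] 1040 [ 76 168  90]
side 0.82 [219.9 326.3] 1430 [ 49  88 170]
side 0.79 [328.5 235.3] 896 [226 190 147]
side 0.67 [346.1 131.7] 238 [218 181 135]
side 0.57 [266.6 286.4] 1317 [201 168 129]
side 0.38 [251.7 369.3] 427 [202 198 191]
[580. 296. 110.] 2 [ 5.88608e+02  3.03986e+02 -3.31000e-01  1.18000e-01]
[ 429. -322.  110.] 2 [ 4.49729e+02 -3.38738e+02  7.60000e-02  2.79600e+00]
[454.  93. 110.] 2 [4.49282e+02 8.50800e+01 5.70000e-02 1.27700e+00]
```

View pics/s3.png

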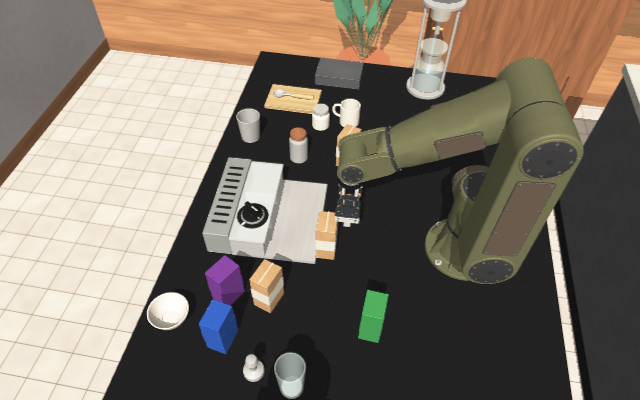

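```bash

python3 -m jog '[0,20,0,0,0,0, 0,34,0,0,0,0, 12,34,0,0,0,0, 20,34,0,0,0,0, 25,34,0,0,0,0, 30,34,0,0,0,0, 35,34,0,0,0,0]'
python3 -m jog '[6,0,0,0,0,0, 12,0,0,0,0,0, 18,0,0,0,0,0, 24,0,0,0,0,0, 30,0,0,0,0,0]'
python3 - <<'E'
from h import *
cam('side','s4')
E
```

```text
clock: 9.45
eef_pos: [419.3, 83.2, 147.7]
eef_rot: [-1.571, -0.0, 0.051]
wrist_force: [-1.1, -1.3, 1.3]
finger_gap: 30.1
clock: 9.87
eef_pos: [449.6, 84.8, 147.5]
eef_rot: [-1.571, -0.0, 0.051]
wrist_force: [-0.4, 0.1, 0.3]
finger_gap: 30.0
```

View pics/s4.png

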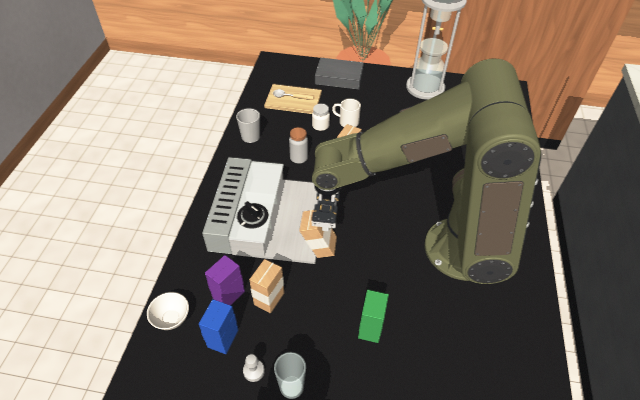

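Tipping as hoped (carton leaning at ~(317,232)). Continue the push.

```bash

python3 -m jog '[5,0,0,0,0,0, 10,0,0,0,0,0, 15,0,0,0,0,0, 20,0,0,0,0,0, 25,0,0,0,0,0, 30,0,0,0,0,0, 34,0,0,0,0,0, 34,0,0,0,0,0, 34,0,0,0,0,0]'
python3 - <<'E'
from h import *
cam('side','s5')
E
```

```text
clock: 10.67
eef_pos: [482.9, 86.5, 147.3]
eef_rot: [-1.571, 0.0, 0.051]
wrist_force: [0.3, 0.5, 0.5]
finger_gap: 29.9
```

View pics/s5.png

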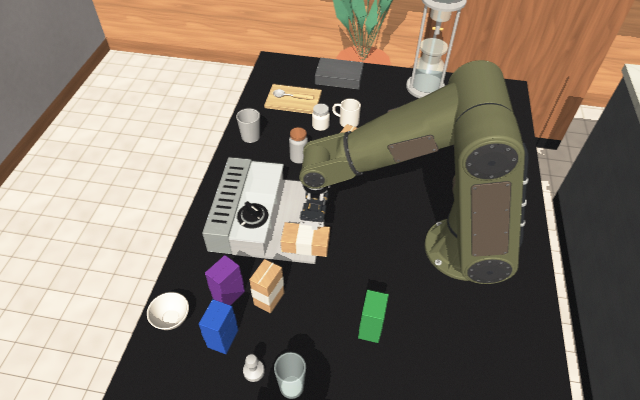

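```bash

python3 -m jog '[-40,0,0,0,0,0, -75,0,0,0,0,0, -75,0,0,0,0,0]'
cat > lying.py <<'E'
from h import *
x0=[float(a) for a in sys.argv[1:3]]
pt,ps=cam('top'),cam('side')
v=[]
for p in(pt,ps):
    q=proj(p,[x0[0],x0[1],42])[0]
    for m in manip.masks_of('carton1',p):
        if np.hypot(*(m['xy']-q))<18 and m['score']>.25: v.append((p,m['pixels'].astype(float))); print(m['score'],m['xy'],m['pixels'].sum()); break
r=fit(v,[x0[0],x0[1],.05],(150,80,60),12,True) 
C=(481.5,-21.9,.0524);c,s=np.cos(C[2]),np.sin(C[2]);d=np.array(r[:2])-C[:2]
print('world',np.round(r,3),'local',np.round([c*d[0]+s*d[1],-s*d[0]+c*d[1],r[2]-C[2]],3))
E
python3 lying.py 540 90; python3 goal.py 417 84 46 .0524
```

```text
clock: 10.97
eef_pos: [402.9, 82.5, 146.4]
eef_rot: [-1.571, 0.004, 0.052]
wrist_force: [-0.4, 0.2, 0.2]
finger_gap: 30.4
0.66 [304.8, 239.0] 1441
world [5.18435e+02 8.71610e+01 5.90000e-02 3.90000e-02] local [4.25970e+01 1.06977e+02 6.00000e-03]
pos [408.8  82.7 147.9] rot [-1.571e+00 -1.000e-03  5.100e-02] clock 11.17
shift [  8.1 101.9   0.8] turn [-0.   -0.08  0.08]
```

```bash

python3 -m jog '[0,40,0,0,0,0, 0,80,0,0,0,0, 0,102,0,0,0,0, 0,102,0,0,0,0, 10,102,0,0,0,0, 20,102,0,0,0,0, 30,102,0,0,0,0, 40,102,0,0,0,0]'
python3 -m jog '[10,0,0,0,0,0, 20,0,0,0,0,0, 30,0,0,0,0,0, 40,0,0,0,0,0, 50,0,0,0,0,0, 60,0,0,0,0,0]'
python3 lying.py 575 90
```

```text
clock: 11.83
eef_pos: [449.3, 84.8, 46.7]
eef_rot: [-1.571, -0.001, 0.051]
wrist_force: [-2.4, -0.5, -0.2]
finger_gap: 29.7
clock: 12.33
eef_pos: [509.1, 87.8, 46.8]
eef_rot: [-1.571, -0.001, 0.051]
wrist_force: [-1.2, 0.3, -0.4]
finger_gap: 30.0
0.6 [289.7, 186.6] 390
0.97 [280.9, 239.2] 862
world [5.7737e+02 9.0300e+01 8.9000e-02 2.5320e+00] local [1.01615e+02 1.07025e+02 3.70000e-02]
```

```bash

python3 -m jog '[10,0,0,0,0,0, 20,0,0,0,0,0, 30,0,0,0,0,0, 40,0,0,0,0,0, 50,0,0,0,0,0, 60,0,0,0,0,0, 70,0,0,0,0,0, 75,0,0,0,0,0]'
python3 - <<'E'
from h import *
cam('side','s6')
E
python3 -m jog '[2,0,0,0,0,0, 4,0,0,0,0,0, 4,0,0,0,0,0]'
```

```text
clock: 13.2
eef_pos: [583.2, 91.6, 46.0]
eef_rot: [-1.571, -0.0, 0.051]
wrist_force: [-2.9, 0.1, 0.5]
finger_gap: 29.6
clock: 13.5
eef_pos: [586.6, 91.8, 45.6]
eef_rot: [-1.571, -0.0, 0.051]
wrist_force: [-1.0, -0.8, -0.7]
finger_gap: 29.9
```

View pics/s6.png

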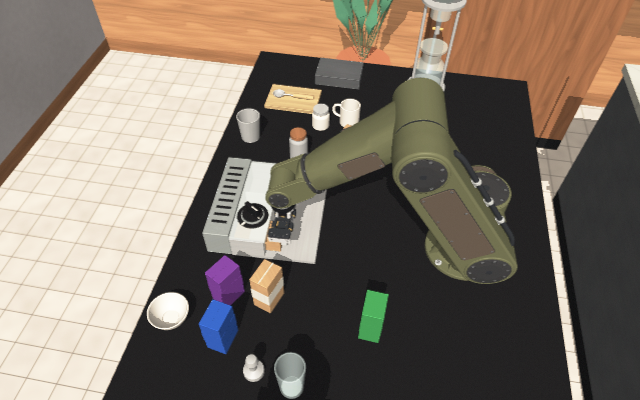

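```bash

python3 -m jog '[2,0,0,0,0,0, 4,0,0,0,0,0, 4,0,0,0,0,0]'
python3 -m jog '[2,0,0,0,0,0, 2,0,0,0,0,0]'
python3 -m jog '[2,0,0,0,0,0, 2,0,0,0,0,0]'
```

```text
clock: 13.75
eef_pos: [591.0, 92.0, 45.5]
eef_rot: [-1.571, -0.0, 0.051]
wrist_force: [-0.0, 0.3, -0.3]
finger_gap: 30.3
clock: 13.92
eef_pos: [591.2, 92.0, 45.2]
eef_rot: [-1.571, 0.005, 0.051]
wrist_force: [-15.6, -1.8, 8.2]
finger_gap: 30.2
clock: 14.08
eef_pos: [591.2, 92.0, 44.8]
eef_rot: [-1.571, 0.01, 0.051]
wrist_force: [-32.2, -2.8, 17.1]
finger_gap: 29.9
```

```bash

python3 -m jog '[-20,0,0,0,0,0, -60,0,0,0,0,0, -60,-40,0,0,0,0, -60,-80,0,0,0,0, -60,-120,0,0,0,0, -60,-160,0,0,0,0, -60,-180,0,0,0,0, -60,-180,0,0,0,0]' 94
python3 find.py | tail -3; python3 goal.py 588.7 304 226 -1.88
```

```text
clock: 14.75
eef_pos: [536.4, 89.3, 230.8]
eef_rot: [-1.57, -0.009, 0.051]
wrist_force: [1.1, -0.5, -0.0]
finger_gap: 79.8
[582. 298. 110.] 2 [ 5.89637e+02  3.02442e+02 -3.31000e-01  1.60000e-01]
[ 427. -322.  110.] 2 [ 4.38708e+02 -3.34200e+02  7.30000e-02  2.83900e+00]
[569. 499. 110.] 1 [ 5.55413e+02  5.01430e+02 -4.80000e-01  1.54100e+00]
pos [534.4  89.1 224. ] rot [-1.571  0.002  0.051] clock 14.95
shift [ 65.2  -2.2 211.9] turn [ 1.2000e-01  1.1064e+02 -7.0000e-02]
```

```bash
python3 - <<'E'
from h import *
pt,ps=cam('top'),cam('side')
v=[]
for p in(pt,ps):
    for m in manip.masks_of('carton1',p):
        c=p['img'][m['pixels']].mean(0)
        if c[2]>c[0]>c[1]+30: v.append((p,m['pixels'].astype(float))); break
X=unproj(pt,(225,153),110); print(len(v),fit(v,X))
b=fit(v,X); print(np.round(box(*b[:3])[::2],0))
E
```

```text
2 (np.float64(715.0048091016749), np.float64(313.4600974668284), np.float64(-0.568827833213232), np.float64(0.22088831895890604))
[[668. 296.   0.]
 [711. 363.   0.]
 [719. 264.   0.]
 [762. 331.   0.]]
```

```bash

python3 -m jog '[10,0,40,0,7,0, 20,0,80,0,14,0, 40,0,120,0,21,0, 55,0,160,0,28,0, 65,0,190,0,35,0, 65,-2,212,0,42,0, 65,-2,212,0,49,0, 65,-2,212,0,56,0, 65,-2,212,0,63,0, 65,-2,212,0,70,0]' 90
python3 -m jog '[0,0,0,0,7,0, 0,0,0,0,14,0, 0,0,0,0,21,0, 0,0,0,0,28,0, 0,0,0,0,35,0, 0,0,0,0,40.6,0, 0,0,0,0,40.6,0, 0,0,0,0,40.6,0]'
python3 find.py | grep -v ^top; python3 goal.py 589.2 303.2 108 -1.88;
```

```text
clock: 15.98
eef_pos: [588.8, 304.4, 226.5]
eef_rot: [-1.572, -0.0, -1.176]
wrist_force: [-0.0, -0.6, -0.7]
finger_gap: 89.9
clock: 16.65
eef_pos: [588.8, 304.2, 226.9]
eef_rot: [-1.571, -0.001, -1.876]
wrist_force: [0.0, -0.6, -0.2]
finger_gap: 89.9
side 0.8 [220.7 326.7] 1453 [ 49  87 169]
side 0.78 [372.6 317.2] 1061 [ 76 167  90]
side 0.75 [350.8 132.1] 188 [229 186 134]
side 0.71 [266.  284.3] 1227 [205 172 132]
side 0.7 [350.4 111.2] 475 [234 226 211]
side 0.66 [279.2 228.5] 61 [147 117  86]
[596.  91. 110.] 2 [6.01347e+02 7.96370e+01 2.97000e-01 1.52760e+01]
[651. -17. 110.] 2 [6.11102e+02 2.46500e+00 2.99000e-01 1.43300e+01]
[ 423. -326.  110.] 2 [ 4.38367e+02 -3.36667e+02  6.50000e-02  3.40300e+00]
[577. 251. 110.] 2 [595.514 293.851  -0.693   3.322]
pos [588.9 304.2 227.3] rot [-1.571 -0.    -1.877] clock 16.85
shift [  0.8 119.3   0.6] turn [0.01 0.16 0.01]
```

```bash
python3 -m jog '[1,40,0,0,0,0, 1,80,0,0,0,0, 1,119,0,0,0,0, 1,119,0,0,0,0, 1,119,0,0,0,0]'
python3 -m jog '[0,0,0,0,0,0, 0,0,0,0,0,0, 0,0,0,0,0,0, 0,0,0,0,0,0, 0,0,0,0,0,0, 0,0,0,0,0,0]' 50 30
python3 -m jog '[0,-15,0,0,0,0, 0,-25,0,0,0,0, 0,-25,0,0,0,0]'
python3 - <<'E'
from h import *
cam('side','s7')
E
python3 loc.py -40 0 -80 120
python3 goal.py 395 98 133 -1.5184
```

```text
clock: 17.27
eef_pos: [588.1, 303.0, 107.8]
eef_rot: [-1.573, -0.002, -1.878]
wrist_force: [1.5, -0.4, 0.9]
finger_gap: 90.0
clock: 17.77
eef_pos: [588.8, 303.5, 109.5]
eef_rot: [-1.57, 0.001, -1.879]
wrist_force: [-0.8, 0.6, 6.1]
finger_gap: 60.0
clock: 18.02
eef_pos: [589.3, 303.5, 135.5]
eef_rot: [-1.569, 0.002, -1.879]
wrist_force: [-0.5, 0.7, -4.2]
finger_gap: 60.1
441.6 -24.0
395.3 93.7
pos [588.9 303.4 134.2] rot [-1.570e+00  1.000e-03 -1.879e+00] clock 18.07
shift [ 254.5    0.8 -122.4] turn [ -0.08 -20.68  -0.04]
```

View pics/s7.png

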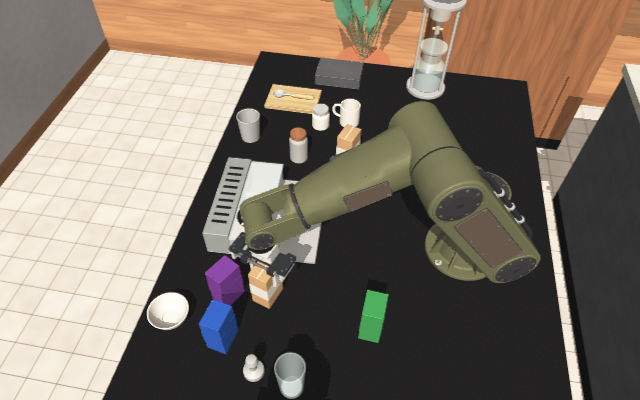

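```bash
python3 goal.py 438 -24 134 -1.5184
```

```text
pos [588.9 303.4 134.2] rot [-1.570e+00  1.000e-03 -1.879e+00] clock 18.07
shift [ 3.577e+02 -2.000e-01 -4.440e+01] turn [ -0.08 -20.68  -0.04]
```

```bash
python3 -m jog '[36,0,-4,0,0,0, 76,-5,-9,0,-3,0, 116,-5,-14,0,-8,0, 156,-5,-19,0,-13,0, 196,-5,-24,0,-18,0, 236,-5,-29,0,-20.7,0, 276,-5,-34,0,-20.7,0, 316,-5,-39,0,-20.7,0, 345,-5,-42,0,-20.7,0, 358,0,-44,0,-20.7,0]'
python3 -m jog '[0,0,0,0,0,0, 0,0,0,0,0,0, 0,10,0,0,0,0, 0,21,0,0,0,0, 0,21,0,0,0,0, 0,21,0,0,0,0]'
python3 goal.py 451.6 -23.5 111 -1.5184
```

```text
clock: 18.9
eef_pos: [436.6, -27.1, 133.6]
eef_rot: [-1.57, -0.001, -1.52]
wrist_force: [1.2, 0.5, -6.1]
finger_gap: 60.1
clock: 19.4
eef_pos: [437.9, -23.8, 111.9]
eef_rot: [-1.572, 0.0, -1.517]
wrist_force: [0.4, -0.1, -5.2]
finger_gap: 59.8
pos [437.9 -23.8 111.9] rot [-1.572  0.    -1.517] clock 19.4
shift [ 0.5  0.8 13.7] turn [ 0.08  0.09 -0.02]
```

```bash
python3 -m jog '[0.5,0,4,0,0,0, 0.5,0,8,0,0,0, 0.5,0,11,0,0,0, 0.5,0,12,0,0,0]'
python3 -m jog '[0,0,1,0,0,0, 0,0,2,0,0,0]'
python3 -m jog '[0,0,1,0,0,0, 0,0,1,0,0,0]'
python3 -m jog '[0,0,1,0,0,0, 0,0,1,0,0,0]'
```

```text
clock: 19.73
eef_pos: [450.6, -24.3, 112.6]
eef_rot: [-1.57, -0.0, -1.518]
wrist_force: [-0.0, 0.6, -5.3]
finger_gap: 60.3
clock: 19.9
eef_pos: [452.0, -24.2, 112.4]
eef_rot: [-1.571, 0.0, -1.518]
wrist_force: [-3.7, -0.6, -4.6]
finger_gap: 59.9
clock: 20.07
eef_pos: [452.2, -24.2, 112.2]
eef_rot: [-1.573, 0.0, -1.518]
wrist_force: [-5.4, -0.0, -4.5]
finger_gap: 60.0
clock: 20.23
eef_pos: [452.5, -24.2, 111.9]
eef_rot: [-1.575, 0.0, -1.518]
wrist_force: [-9.2, -1.7, -3.2]
finger_gap: 60.2
```

Contact at the edge. Set down, release, lift, turn and go behind.

```bash
python3 -m jog '[0,2,-1,0,0,0, 0,3,-1,0,0,0, 0,3,-1,0,0,0]'
python3 -m jog '[0,3,-1,0,0,0, 0,3,-1,0,0,0, 0,3,-1,0,0,0, 0,3,-1,0,0,0]' 94
python3 -m jog '[0,-40,-0.5,0,0,0, 0,-76,-0.5,0,0,0, 0,-76,-0.5,0,0,0]'
python3 -m jog '[0,0,-20,0,-7,0, 0,0,-40,0,-14,0, 0,0,-66,0,-21,0, 0,0,-66,0,-28,0, 0,0,-66,0,-35,0, 0,0,-66,0,-42,0, 0,0,-66,0,-49,0, 0,0,-66,0,-56,0, 0,0,-66,0,-63,0, 0,0,-66,0,-70,0]' 30
python3 -m jog '[0,0,0,0,-7,0, 0,0,0,0,-14,0, 0,0,0,0,-20,0, 0,0,0,0,-20,0, 0,0,0,0,-20,0]'
python3 goal.py 388 -26 148 0.0524;
python3 - <<'E'
from h import *
cam('side','s8')
E
```

```text
clock: 20.48
eef_pos: [452.3, -24.1, 110.2]
eef_rot: [-1.572, 0.0, -1.518]
wrist_force: [-10.9, 2.7, 12.7]
finger_gap: 59.5
clock: 20.82
eef_pos: [452.4, -24.3, 106.8]
eef_rot: [-1.57, -0.0, -1.518]
wrist_force: [0.3, 0.1, 0.9]
finger_gap: 83.5
clock: 21.07
eef_pos: [453.9, -24.6, 188.5]
eef_rot: [-1.562, -0.002, -1.518]
wrist_force: [1.0, -0.6, 1.2]
finger_gap: 93.9
clock: 21.9
eef_pos: [385.8, -27.8, 182.6]
eef_rot: [-1.571, -0.001, -0.29]
wrist_force: [-0.4, 0.0, -0.0]
finger_gap: 31.8
clock: 22.32
eef_pos: [385.7, -27.8, 182.5]
eef_rot: [-1.571, -0.001, 0.049]
wrist_force: [0.4, 0.3, -0.4]
finger_gap: 29.9
pos [385.7 -27.8 182.5] rot [-1.571e+00 -1.000e-03  4.900e-02] clock 22.32
shift [ 2.3 34.5  1.7] turn [ 0.01 -0.17  0.03]
```

View pics/s8.png

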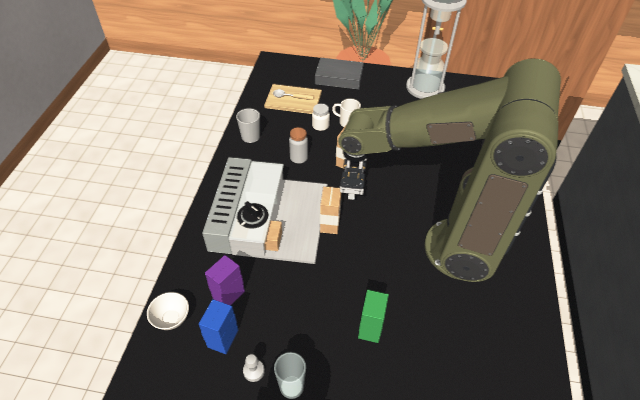

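```bash

python3 -m jog '[0,20,1,0,0,0, 0,34,1,0,0,0, 12,34,1,0,0,0, 20,34,1,0,0,0, 25,34,1,0,0,0, 30,34,1,0,0,0, 36,34,1,0,0,0, 42,34,1,0,0,0, 48,34,1,0,0,0, 54,34,1,0,0,0]'
python3 -m jog '[6,0,0,0,0,0, 12,0,0,0,0,0, 17,0,0,0,0,0, 22,0,0,0,0,0, 27,0,0,0,0,0, 32,0,0,0,0,0, 37,0,0,0,0,0, 42,0,0,0,0,0, 48,0,0,0,0,0, 48,0,0,0,0,0]'
python3 -m jog '[-40,0,0,0,0,0, -75,0,0,0,0,0, -78,0,0,0,0,0, -78,0,0,0,0,0]'
python3 lying.py 520 -23; python3 goal.py 410 -25 46 0.0524
python3 - <<'E'
from h import *
cam('side','s9')
E
```

```text
clock: 23.2
eef_pos: [440.1, -23.9, 148.6]
eef_rot: [-1.571, -0.0, 0.053]
wrist_force: [-0.4, -0.2, 1.6]
finger_gap: 30.3
clock: 24.03
eef_pos: [488.2, -21.4, 148.4]
eef_rot: [-1.571, -0.0, 0.053]
wrist_force: [-0.5, 0.3, 0.3]
finger_gap: 29.9
clock: 24.37
eef_pos: [408.7, -25.6, 148.8]
eef_rot: [-1.571, -0.001, 0.052]
wrist_force: [0.3, -0.2, -0.0]
finger_gap: 29.7
0.88 [325.6, 207.7] 807
0.95 [309.9, 214.2] 1268
world [ 5.2382e+02 -1.7184e+01  5.8000e-02  4.0700e-01] local [4.2509e+01 2.4930e+00 5.0000e-03]
pos [410.5 -25.6 148.6] rot [-1.571e+00 -1.000e-03  5.300e-02] clock 24.57
shift [ -0.5 102.6   0.6] turn [0.01 0.03 0.04]
```

View pics/s9.png

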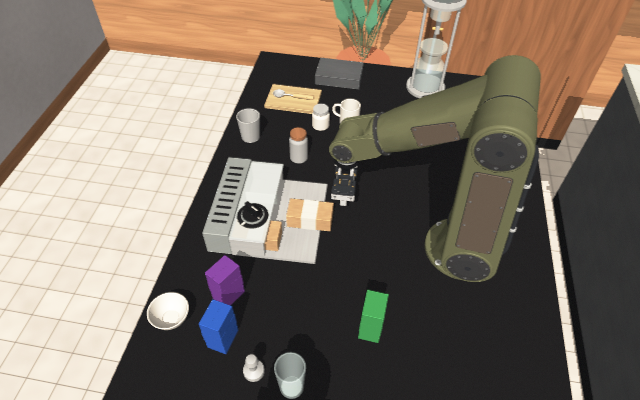

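```bash

python3 -m jog '[0,40,0,0,0,0, 0,80,0,0,0,0, 0,102,0,0,0,0, 0,102,0,0,0,0, 10,102,0,0,0,0, 20,102,0,0,0,0, 30,102,0,0,0,0, 40,102,0,0,0,0]'
python3 -m jog '[10,0,0,0,0,0, 20,0,0,0,0,0, 30,0,0,0,0,0, 40,0,0,0,0,0, 50,0,0,0,0,0, 60,0,0,0,0,0]'
python3 -m jog '[10,0,0,0,0,0, 20,0,0,0,0,0, 30,0,0,0,0,0, 40,0,0,0,0,0, 50,0,0,0,0,0, 60,0,0,0,0,0, 70,0,0,0,0,0, 75,0,0,0,0,0]'
python3 -m jog '[3,0,0,0,0,0, 6,0,0,0,0,0, 9,0,0,0,0,0, 9,0,0,0,0,0]'
python3 -m jog '[2,0,0,0,0,0, 2,0,0,0,0,0]'
```

```text
clock: 25.28
eef_pos: [450.6, -23.4, 47.7]
eef_rot: [-1.571, -0.0, 0.053]
wrist_force: [-2.5, 0.4, 0.9]
finger_gap: 30.1
clock: 25.78
eef_pos: [510.4, -20.2, 47.8]
eef_rot: [-1.571, -0.0, 0.053]
wrist_force: [-2.3, -1.1, 0.1]
finger_gap: 30.2
clock: 26.45
eef_pos: [585.6, -16.2, 47.9]
eef_rot: [-1.571, -0.001, 0.053]
wrist_force: [-3.1, -0.3, 1.8]
finger_gap: 30.2
clock: 26.78
eef_pos: [593.7, -15.8, 46.8]
eef_rot: [-1.571, -0.001, 0.053]
wrist_force: [-0.3, -0.4, 0.6]
finger_gap: 29.9
clock: 26.95
eef_pos: [595.4, -15.7, 46.5]
eef_rot: [-1.571, -0.0, 0.053]
wrist_force: [0.3, 0.1, -0.7]
finger_gap: 29.9
```

```bash

python3 -m jog '[2,0,0,0,0,0, 2,0,0,0,0,0]'
python3 -m jog '[1,0,0,0,0,0, 1,0,0,0,0,0]'
```

```text
clock: 27.12
eef_pos: [597.1, -15.6, 46.4]
eef_rot: [-1.571, 0.001, 0.053]
wrist_force: [-4.1, -1.3, 1.6]
finger_gap: 30.2
clock: 27.28
eef_pos: [597.1, -15.6, 46.3]
eef_rot: [-1.571, 0.003, 0.053]
wrist_force: [-10.7, -0.2, 5.8]
finger_gap: 30.1
```

```bash

python3 -m jog '[-20,0,0,0,0,0, -60,0,0,0,0,0, -60,-40,0,0,0,0, -60,-80,0,0,0,0, -60,-120,0,0,0,0, -60,-160,0,0,0,0, -60,-180,0,0,0,0, -60,-180,0,0,0,0]' 94
python3 find.py; python3 - <<'E'
from h import *
cam('side','s10');cam('top','t10')
E
```

```text
clock: 27.95
eef_pos: [540.0, -18.8, 231.7]
eef_rot: [-1.572, -0.009, 0.053]
wrist_force: [-0.1, -0.1, -0.0]
finger_gap: 79.9
top 0.95 [182.7 161.6] 813 [ 27  72 152]
top 0.81 [415.9 236.8] 623 [160 114  66]
top 0.71 [287.5 183.3] 241 [222 168  91]
top 0.67 [226.4 155.3] 644 [122  45 134]
top 0.62 [215.3 286.5] 688 [ 38 151  53]
side 0.97 [218.6 326.9] 1467 [ 49  87 168]
side 0.92 [276.  233.6] 421 [204 162 115]
side 0.92 [227.8 279.1] 1338 [114  60 135]
side 0.89 [277.5 209.8] 358 [197 159 115]
side 0.71 [351.  152.1] 736 [161 136 107]
side 0.71 [371.7 316.5] 1028 [ 76 168  90]
[ 425. -323.  110.] 2 [ 4.37388e+02 -3.32153e+02 -2.86000e-01  3.99000e-01]
[608. 100. 110.] 2 [6.24374e+02 9.52640e+01 3.08000e-01 2.80300e+00]
```

View pics/s10.png

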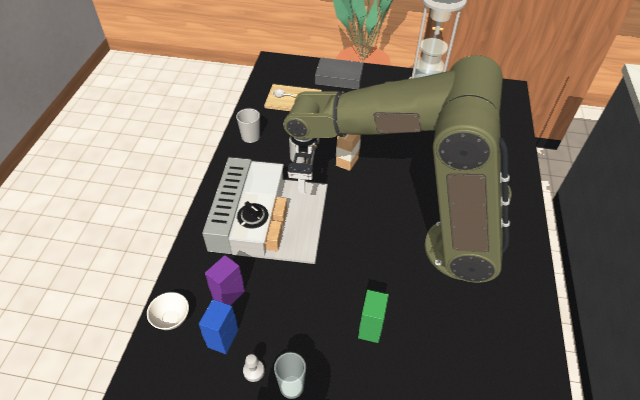

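View pics/t10.png

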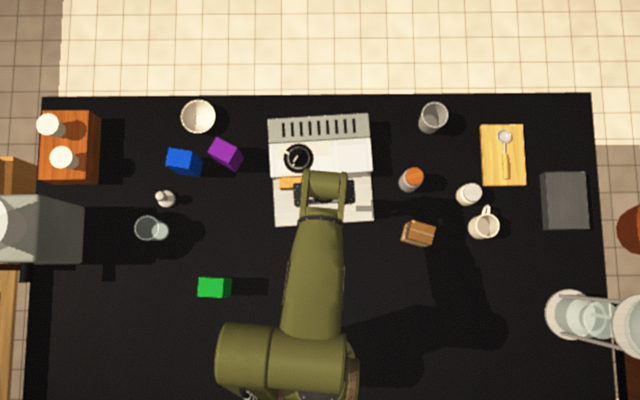

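```bash
python3 goal.py 437.8 -333.8 228 -1.84
```

```text
pos [537.9 -18.7 225. ] rot [-1.57   0.002  0.053] clock 28.25
shift [-116.6   -2.8 -309.4] turn [  0.11 108.45  -0.11]
```

```bash

python3 -m jog '[-14,0,-38,0,7,0, -28,0,-76,0,14,0, -42,0,-114,0,21,0, -56,0,-150,0,28,0, -70,-3,-186,0,35,0, -84,-3,-222,0,42,0, -98,-3,-260,0,49,0, -112,-3,-295,0,56,0, -116,-3,-309,0,63,0, -116,-3,-309,0,70,0]' 92
python3 -m jog '[0,0,0,0,7,0, 0,0,0,0,14,0, 0,0,0,0,21,0, 0,0,0,0,28,0, 0,0,0,0,35,0, 0,0,0,0,38.4,0, 0,0,0,0,38.4,0, 0,0,0,0,38.4,0]'
python3 find.py; python3 goal.py 437.8 -333.8 108 -1.84
python3 - <<'E'
from h import *
cam('side','s11')
E
```

```text
clock: 29.08
eef_pos: [437.3, -336.3, 228.1]
eef_rot: [-1.572, 0.001, -1.179]
wrist_force: [0.1, -0.1, -0.4]
finger_gap: 91.9
clock: 29.75
eef_pos: [438.7, -333.3, 228.7]
eef_rot: [-1.572, 0.001, -1.837]
wrist_force: [-0.2, 0.3, 0.3]
finger_gap: 91.8
top 0.86 [183.2 160.4] 788 [ 27  72 153]
top 0.78 [213.2 289.3] 648 [ 39 155  54]
top 0.75 [289.9 185.3] 338 [217 165  91]
top 0.71 [224.2 154.8] 722 [119  44 130]
top 0.57 [320.  182.6] 306 [219 165  88]
side 0.95 [226.3 281.6] 1235 [116  61 138]
side 0.85 [220.1 325.6] 1454 [ 49  87 169]
side 0.84 [349.1 151.1] 875 [208 175 135]
side 0.74 [278.5 209.3] 334 [200 160 113]
side 0.56 [276.1 235.7] 418 [204 162 115]
side 0.45 [258.9 212.8] 8781 [190 188 180]
[601.  92. 110.] 2 [6.03539e+02 8.22370e+01 3.06000e-01 3.09800e+00]
[609.  -8. 110.] 2 [ 6.25864e+02 -8.94000e+00  2.77000e-01  2.63300e+00]
pos [ 438.7 -333.4  229.2] rot [-1.571  0.    -1.838] clock 29.95
shift [  0.7 121.2  -0.7] turn [ 0.02  0.13 -0.01]
```

View pics/s11.png

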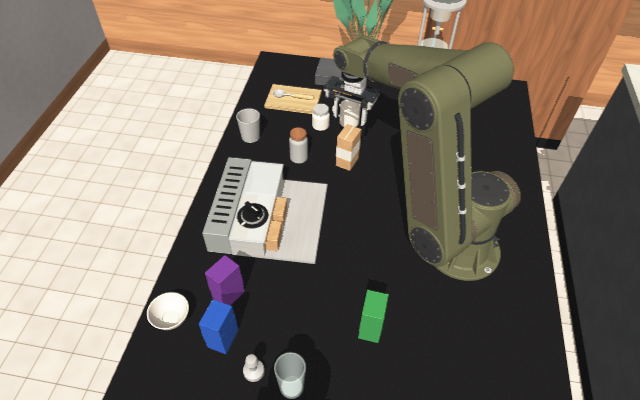

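```bash
python3 -m jog '[1,40,0,0,0,0, 1,80,0,0,0,0, 1,121,0,0,0,0, 1,121,0,0,0,0, 1,121,0,0,0,0]'
python3 -m jog '[0,0,0,0,0,0, 0,0,0,0,0,0, 0,0,0,0,0,0, 0,0,0,0,0,0, 0,0,0,0,0,0, 0,0,0,0,0,0]' 50 30
python3 -m jog '[0,-15,0,0,0,0, 0,-25,0,0,0,0, 0,-25,0,0,0,0]'
python3 loc.py -43 -109
python3 goal.py 444 -133 134 -1.5184
```

```text
clock: 30.42
eef_pos: [438.1, -334.0, 108.0]
eef_rot: [-1.574, 0.001, -1.839]
wrist_force: [-0.1, -0.0, 1.2]
finger_gap: 91.9
clock: 30.92
eef_pos: [438.6, -334.5, 109.3]
eef_rot: [-1.57, -0.0, -1.839]
wrist_force: [-1.1, 2.3, 7.0]
finger_gap: 60.1
clock: 31.17
eef_pos: [439.1, -334.9, 135.4]
eef_rot: [-1.568, -0.001, -1.839]
wrist_force: [-1.4, -0.9, -2.9]
finger_gap: 60.1
444.3 -133.0
pos [ 439.1 -334.9  135.4] rot [-1.568e+00 -1.000e-03 -1.839e+00] clock 31.17
shift [-196.     1.   -48.9] turn [ -0.14 -18.38   0.1 ]
```

```bash
python3 -m jog '[-36,0,-9,0,-4,0, -74,0,-19,0,-9,0, -112,0,-28,0,-14,0, -150,0,-38,0,-18.4,0, -180,0,-45,0,-18.4,0, -196,0,-49,0,-18.4,0, -196,0,-49,0,-18.4,0, -196,10,-49,0,-18.4,0, -196,22,-49,0,-18.4,0, -196,22,-49,0,-18.4,0]'
python3 -m jog '[0,0,4,0,0,0, 0,0,8,0,0,0, 0,0,11,0,0,0, 0,0,12,0,0,0]'
python3 -m jog '[0,0,1,0,0,0, 0,0,2,0,0,0]'
python3 -m jog '[0,0,1,0,0,0, 0,0,1,0,0,0]'
```

```text
clock: 32.0
eef_pos: [443.0, -133.1, 109.7]
eef_rot: [-1.571, 0.0, -1.519]
wrist_force: [-0.3, 0.2, -3.9]
finger_gap: 60.0
clock: 32.33
eef_pos: [455.7, -132.0, 111.5]
eef_rot: [-1.571, -0.0, -1.518]
wrist_force: [0.7, -0.2, -4.4]
finger_gap: 60.2
clock: 32.5
eef_pos: [457.3, -131.7, 111.5]
eef_rot: [-1.571, -0.0, -1.518]
wrist_force: [0.1, -0.1, -3.8]
finger_gap: 59.8
clock: 32.67
eef_pos: [457.9, -131.6, 111.3]
eef_rot: [-1.572, 0.0, -1.518]
wrist_force: [-3.5, -0.1, -3.1]
finger_gap: 60.1
```

```bash
python3 -m jog '[-1,1.5,0,0,0,0, -1,2.5,0,0,0,0, -1,2.5,0,0,0,0]'
python3 -m jog '[0,0,0,0,0,0, 0,0,0,0,0,0, 0,0,0,0,0,0, 0,0,0,0,0,0]' 94
python3 -m jog '[0,-40,-0.5,0,0,0, 0,-76,-0.5,0,0,0, 0,-76,-0.5,0,0,0]'
python3 -m jog '[0,0,-20,0,-7,0, 0,0,-40,0,-14,0, 0,0,-66,0,-21,0, 0,0,-66,0,-28,0, 0,0,-66,0,-35,0, 0,0,-66,0,-42,0, 0,0,-66,0,-49,0, 0,0,-66,0,-56,0, 0,0,-66,0,-63,0, 0,0,-66,0,-70,0]' 30
python3 -m jog '[0,0,0,0,-7,0, 0,0,0,0,-14,0, 0,0,0,0,-20,0, 0,0,0,0,-20,0, 0,0,0,0,-20,0]'
python3 loc.py -92 -109
python3 goal.py 395 -135 148 0.0524;
python3 - <<'E'
from h import *
cam('side','s12')
E
```

```text
clock: 32.92
eef_pos: [457.9, -130.6, 109.0]
eef_rot: [-1.571, 0.0, -1.518]
wrist_force: [-5.0, -1.1, 1.2]
finger_gap: 59.6
clock: 33.25
eef_pos: [458.5, -130.6, 109.2]
eef_rot: [-1.57, -0.0, -1.518]
wrist_force: [-0.5, 0.5, -0.7]
finger_gap: 83.2
clock: 33.5
eef_pos: [459.9, -131.3, 191.1]
eef_rot: [-1.562, -0.004, -1.518]
wrist_force: [0.8, 0.2, 1.4]
finger_gap: 93.7
clock: 34.33
eef_pos: [391.9, -134.1, 185.0]
eef_rot: [-1.571, -0.001, -0.29]
wrist_force: [0.1, 0.7, 0.1]
finger_gap: 31.7
clock: 34.75
eef_pos: [391.9, -134.1, 185.0]
eef_rot: [-1.571, -0.0, 0.049]
wrist_force: [0.1, -0.2, -0.4]
finger_gap: 29.9
395.3 -135.6
pos [ 391.9 -134.1  185. ] rot [-1.571 -0.     0.049] clock 34.75
shift [ 3.1 37.  -1. ] turn [ 0.01 -0.17  0.03]
```

View pics/s12.png

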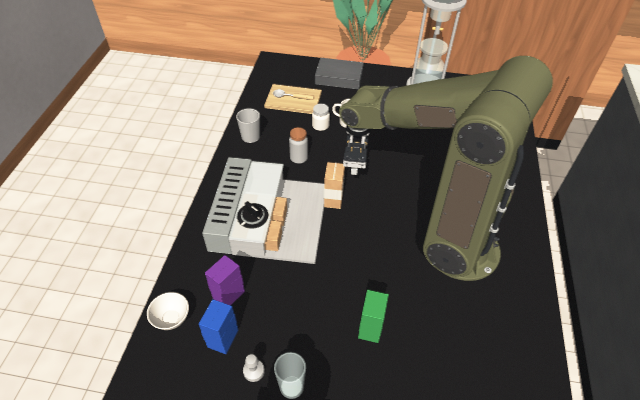

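```bash

python3 -m jog '[0,20,0,0,0,0, 0,36,0,0,0,0, 12,36,0,0,0,0, 20,36,0,0,0,0, 25,36,0,0,0,0, 30,36,0,0,0,0, 36,36,0,0,0,0, 42,36,0,0,0,0, 48,36,0,0,0,0, 54,36,0,0,0,0]'
python3 -m jog '[6,0,0,0,0,0, 12,0,0,0,0,0, 17,0,0,0,0,0, 22,0,0,0,0,0, 27,0,0,0,0,0, 32,0,0,0,0,0, 37,0,0,0,0,0, 42,0,0,0,0,0, 48,0,0,0,0,0, 48,0,0,0,0,0]'
python3 -m jog '[-40,0,0,0,0,0, -75,0,0,0,0,0, -78,0,0,0,0,0, -78,0,0,0,0,0]'
python3 lying.py 530 -127; python3 goal.py 415 -133 46 0.0524
python3 - <<'E'
from h import *
cam('side','s13')
E
```

```text
clock: 35.63
eef_pos: [446.3, -131.2, 149.1]
eef_rot: [-1.571, -0.0, 0.053]
wrist_force: [-0.3, -0.5, 1.4]
finger_gap: 29.8
clock: 36.47
eef_pos: [494.5, -128.7, 148.9]
eef_rot: [-1.571, -0.0, 0.053]
wrist_force: [0.1, 0.0, 1.0]
finger_gap: 30.2
clock: 36.8
eef_pos: [414.9, -133.0, 149.3]
eef_rot: [-1.571, -0.0, 0.052]
wrist_force: [0.5, 0.2, -0.5]
finger_gap: 30.2
0.66 [353.7, 203.3] 718
0.94 [315.7, 188.8] 1146
world [ 5.30526e+02 -1.29995e+02  5.30000e-02  6.35000e-01] local [ 4.32970e+01 -1.10515e+02  1.00000e-03]
pos [ 416.6 -132.9  149.1] rot [-1.571e+00 -1.000e-03  5.300e-02] clock 37.0
shift [ -1.7 103.1   0. ] turn [0.01 0.04 0.03]
```

View pics/s13.png

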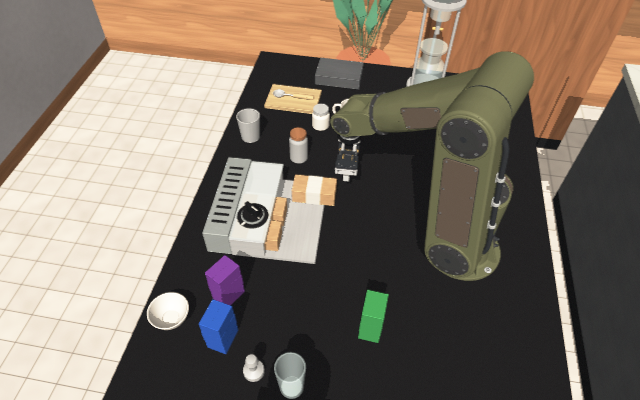

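```bash

python3 -m jog '[0,40,0,0,0,0, 0,80,0,0,0,0, 0,102,0,0,0,0, 0,102,0,0,0,0, 10,102,0,0,0,0, 20,102,0,0,0,0, 30,102,0,0,0,0, 40,102,0,0,0,0]'
python3 -m jog '[10,0,0,0,0,0, 20,0,0,0,0,0, 30,0,0,0,0,0, 40,0,0,0,0,0, 50,0,0,0,0,0, 60,0,0,0,0,0]'
python3 -m jog '[10,0,0,0,0,0, 20,0,0,0,0,0, 30,0,0,0,0,0, 40,0,0,0,0,0, 50,0,0,0,0,0, 60,0,0,0,0,0, 70,0,0,0,0,0, 75,0,0,0,0,0]'
python3 -m jog '[3,0,0,0,0,0, 6,0,0,0,0,0, 9,0,0,0,0,0, 9,0,0,0,0,0]'
python3 -m jog '[2,0,0,0,0,0, 2,0,0,0,0,0]'
```

```text
clock: 37.72
eef_pos: [458.0, -131.0, 48.9]
eef_rot: [-1.572, -0.003, 0.053]
wrist_force: [-1.3, -1.3, -0.2]
finger_gap: 29.9
clock: 38.22
eef_pos: [517.9, -127.6, 49.0]
eef_rot: [-1.572, -0.003, 0.053]
wrist_force: [-1.1, -0.1, -1.2]
finger_gap: 30.3
clock: 38.88
eef_pos: [592.9, -123.4, 49.0]
eef_rot: [-1.572, -0.003, 0.053]
wrist_force: [-2.3, 0.3, 1.4]
finger_gap: 30.1
clock: 39.22
eef_pos: [600.0, -123.1, 47.4]
eef_rot: [-1.571, -0.001, 0.053]
wrist_force: [-0.2, -0.7, 0.4]
finger_gap: 30.2
clock: 39.38
eef_pos: [601.6, -123.0, 47.1]
eef_rot: [-1.571, -0.0, 0.053]
wrist_force: [-0.8, -0.5, -0.3]
finger_gap: 29.8
```

```bash

python3 -m jog '[2,0,0,0,0,0, 2,0,0,0,0,0]'
python3 -m jog '[1,0,0,0,0,0, 1,0,0,0,0,0]'
python3 -m jog '[-20,0,0,0,0,0, -60,0,0,0,0,0, -60,-40,0,0,0,0, -60,-80,0,0,0,0, -60,-120,0,0,0,0, -60,-160,0,0,0,0, -60,-180,0,0,0,0, -130,-180,0,0,0,0, -150,-180,0,0,0,0]' 94
```

```text
clock: 39.55
eef_pos: [603.0, -123.0, 46.9]
eef_rot: [-1.571, 0.002, 0.053]
wrist_force: [-6.3, -0.3, 4.0]
finger_gap: 29.9
clock: 39.72
eef_pos: [603.0, -123.0, 46.8]
eef_rot: [-1.57, 0.004, 0.053]
wrist_force: [-14.2, -0.8, 7.4]
finger_gap: 29.8
clock: 40.47
eef_pos: [461.4, -130.4, 227.8]
eef_rot: [-1.572, -0.002, 0.054]
wrist_force: [-0.2, -0.5, -0.3]
finger_gap: 86.7
```

```bash

python3 -m jog '[-40,0,0,0,0,0, -80,0,0,0,0,0, -100,0,0,0,0,0, -100,0,0,0,0,0]' 
python3 - <<'E'
from h import *
pt,ps=cam('top'),cam('side')
for n in('dial_grip','dial_mark','dial_pointer'):
    for c,p in(('t',pt),('s',ps)):
        for r in manip.tip_of(n,p)[:2]: print(n,c,round(r['score'],2),np.round(r['xy'],1),np.round(unproj(p,r['xy'],132 if 'grip' in n else 105)[:2],1))
im=pt['img'][:,:,::-1]; a=cv2.resize(im[135:205,265:365],None,fx=5,fy=5,interpolation=cv2.INTER_CUBIC)
im=ps['img'][:,:,::-1]; b=cv2.resize(im[185:255,220:300],None,fx=5,fy=5,interpolation=cv2.INTER_CUBIC)
cv2.imwrite('pics/d1.png',a);cv2.imwrite('pics/d2.png',b); 
cam('side','s14')
E
```

```text
clock: 40.8
eef_pos: [358.9, -135.7, 227.4]
eef_rot: [-1.572, -0.001, 0.051]
wrist_force: [-0.4, -0.1, -0.7]
finger_gap: 93.9
dial_grip t 0.87 [295.1 156.3] [694.5  73.5]
dial_grip s 0.56 [252.8 207.7] [693.4  60.3]
dial_mark t 0.84 [283.6 150.7] [720.4 113.6]
dial_mark t 0.69 [160.1 232.4] [448.  521.1]
dial_mark s 0.64 [242.  224.6] [717.2 113.6]
dial_pointer t 0.84 [292.4 163.5] [676.  84.]
dial_pointer t 0.6 [294.3 157.1] [698.   77.5]
dial_pointer s 0.76 [259.7 218.7] [667.7  79.7]
```

View pics/d1.png

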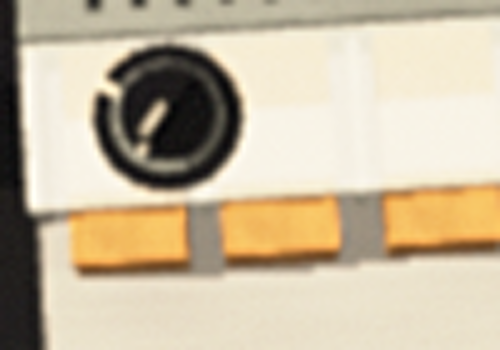

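View pics/d2.png

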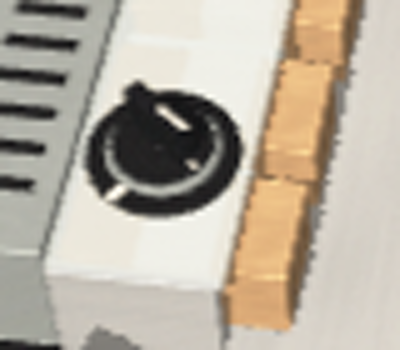

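View pics/s14.png

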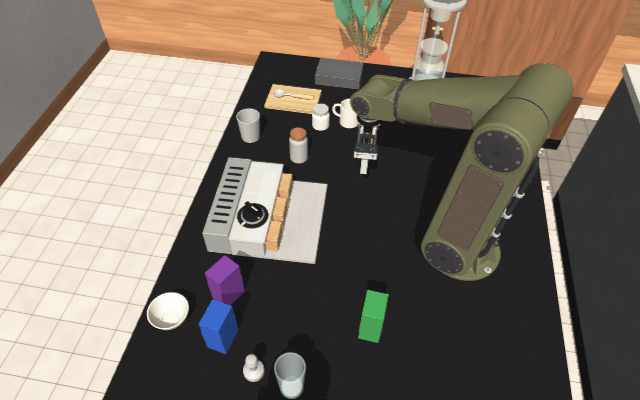

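```bash
python3 - <<'E'
from h import *
pt,ps=cam('top'),cam('side')
T=lambda u,v:(265+u/5-.5,135+v/5-.5); S=lambda u,v:(220+u/5-.5,185+v/5-.5)
for n,z,a,b in(('ring',97,(167.5,115.5),(163.5,152.5)),('mark',98,(108,88),(115,192)),('tick',110,(142,148),(193,164)),('bar0',144,(163,102),(160,107)),('bar1',144,(147,135),(187,130))):
    A=unproj(pt,T(*a),z)[:2];B=unproj(ps,S(*b),z)[:2]; print(n,A.round(1),B.round(1))
    if n=='ring': o=(A+B)/2; oA,oB=A,B
    else: print('  angles',[round(float(np.degrees(np.arctan2(*(q-w)[::-1]))),1) for q,w in((A,oA),(B,oB))],[np.round(np.hypot(*(q-w)),1) for q,w in((A,oA),(B,oB))])
E
```

```text
ring [698.   65.4] [698.   63.3]
mark [717.1 105.6] [719.8 101.5]
  angles [64.5, 60.3] [np.float64(44.5), np.float64(44.0)]
tick [672.9  82. ] [672.8  78.8]
  angles [146.5, 148.3] [np.float64(30.1), np.float64(29.6)]
bar0 [696.4  66.3] [695.7  63.2]
  angles [151.8, -178.3] [np.float64(1.8), np.float64(2.2)]
bar1 [674.3  76.9] [673.9  78.5]
  angles [154.2, 147.9] [np.float64(26.3), np.float64(28.5)]
```

```bash
python3 goal.py 698 64.3 228 -0.541
```

```text
pos [ 361.7 -135.6  226.8] rot [-1.571  0.     0.053] clock 41.35
shift [346.5  -1.3 181.8] turn [-1.000e-02  3.404e+01 -3.000e-02]
```

```bash
python3 -m jog '[35,0,18,0,7,0, 70,0,37,0,14,0, 105,0,55,0,21,0, 140,0,74,0,28,0, 175,0,92,0,34,0, 210,0,110,0,34,0, 245,0,129,0,34,0, 280,0,147,0,34,0, 315,0,165,0,34,0, 346,-1,182,0,34,0]' 40 15
python3 -m jog '[0,0,0,0,0,0, 0,0,0,0,0,0, 0,0,0,0,0,0]'
python3 goal.py 698 64.3 138 -0.541
python3 - <<'E'
from h import *
p=cam('wrist','w2')
X=[[698,64.3,144],[698-27*np.cos(.54),64.3+27*np.sin(.54),144]]
print(proj(p,X))
E
```

```text
clock: 42.18
eef_pos: [698.9, 65.8, 227.0]
eef_rot: [-1.571, 0.001, -0.54]
wrist_force: [-0.2, -0.7, 0.4]
finger_gap: 40.3
clock: 42.43
eef_pos: [697.0, 64.1, 227.3]
eef_rot: [-1.571, 0.001, -0.541]
wrist_force: [0.1, -0.3, 0.5]
finger_gap: 40.2
pos [697.   64.1 227.3] rot [-1.571e+00  1.000e-03 -5.410e-01] clock 42.43
shift [ 0.8 89.3  0.7] turn [ 0.04  0.02 -0.05]
[[321.4168356  204.64436149]
 [321.35580927 169.65797292]]
```

View pics/w2.png

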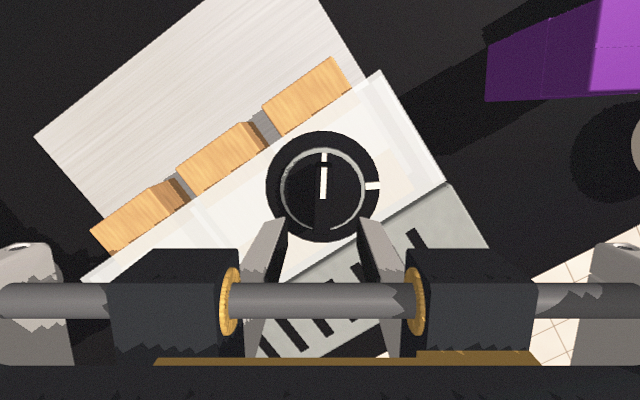

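```bash
python3 - <<'E'
from h import *
p=cam('wrist'); im=p['img']
cv2.imwrite('pics/w3.png',cv2.resize(im[120:255,255:395,::-1],None,fx=4,fy=4,interpolation=cv2.INTER_CUBIC))
g=im.min(2)
# white blobs within the ring region
m=((g>200)).astype(np.uint8); m2=np.zeros_like(m); cv2.circle(m2,(322,187),53,1,-1); m&=m2
n,l,s,c=cv2.connectedComponentsWithStats(m)
for i in range(1,n):
    if s[i,4]>8: print(s[i],c[i])
for z in(94,98,104): print(z,unproj(p,(322,187),z).round(1),unproj(p,(372,185.5),z).round(1))
for nme in('dial_mark','dial_pointer','dial_grip'):
    for r in manip.tip_of(nme,p)[:1]: print(nme,r, unproj(p,r['xy'],132 if 'grip' in nme else 100).round(1))
E
```

```text
[322 152   5   9  40] [323.925 156.3  ]
[321 167   6  32 155] [323.40645161 182.13548387]
[366 182  10   7  60] [370.25       185.23333333]
94 [695.8  65.8  94. ] [718.1 105.6  94. ]
98 [695.1  66.2  98. ] [717.1 105.5  98. ]
104 [693.9  66.9 104. ] [715.5 105.3 104. ]
dial_mark {'xy': [370.8, 184.9], 'score': 0.76} [715.5 104.8 100. ]
dial_grip {'xy': [319.9, 200.7], 'score': 0.65} [697.5  62.8 132. ]
```

View pics/w3.png

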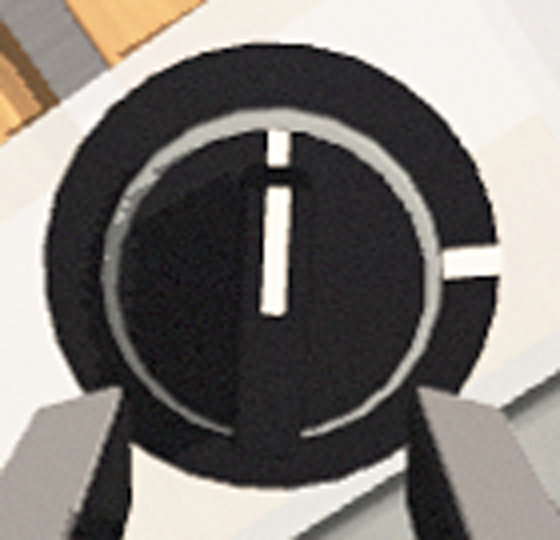

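```bash
cat > dial.py <<'E'
from h import *
p=cam('wrist')
P=lambda u,v:(255+u/4-.5,120+v/4-.5)
def show(ring,mark,t0,t1,b0,b1):
    o=unproj(p,P(*ring),97)[:2]; m=unproj(p,P(*mark),98)[:2]; 
    T=[unproj(p,P(*q),110)[:2] for q in(t0,t1)]; B=[unproj(p,P(*q),144)[:2] for q in(b0,b1)]
    an=lambda d:round(float(np.degrees(np.arctan2(d[1],d[0]))),1)
    print('o',o.round(1),'mark',an(m-o),np.hypot(*(m-o)).round(1),'tick',an(T[0]-o),an(T[1]-o),np.hypot(*(T[0]-o)).round(1),'bar',an(B[1]-o),an(B[1]-B[0]), B)
E
python3 - <<'E'
from dial import *
show((271.5,265.5),(471,261),(278,165),(278,130),(273,316),(282,187))
E
```

```text
o [695.   66.8] mark 60.5 45.0 tick 145.8 146.6 24.7 bar 144.7 145.1 [array([694.89742995,  67.05919634]), array([674.43865142,  81.32931704])]
```

```bash
python3 -m jog '[-2,30,1,0,3.5,0, -2,60,1,0,3.5,0, -2,89,1,0,3.5,0, -2,89,1,0,3.5,0, -2,89,1,0,3.5,0]'
python3 -m jog '[0,0,0,0,0,0, 0,0,0,0,0,0, 0,0,0,0,0,0, 0,0,0,0,0,0, 0,0,0,0,0,0]' 5 10
python3 - <<'E'
from h import *
cam('side','s15')
E
```

```text
clock: 43.15
eef_pos: [695.8, 66.0, 139.0]
eef_rot: [-1.572, 0.001, -0.602]
wrist_force: [-0.0, -0.5, 0.6]
finger_gap: 40.3
clock: 43.57
eef_pos: [695.8, 65.3, 140.0]
eef_rot: [-1.573, -0.0, -0.602]
wrist_force: [-5.9, -2.7, 5.4]
finger_gap: 14.1
```

View pics/s15.png

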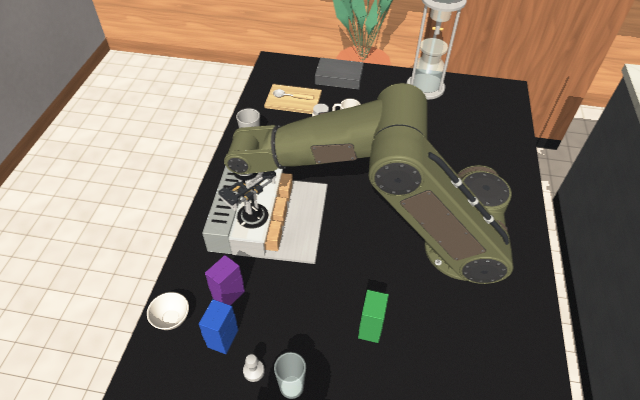

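```bash
python3 -m jog '[0,0,0,0,5,0, 0,0,0,0,10,0, 0,0,0,0,15,0, 0,0,0,0,20,0, 0,0,0,0,25,0, 0,0,0,0,30,0, 0,0,0,0,35,0, 0,0,0,0,40,0, 0,0,0,0,40,0]'
python3 -m jog '[0,0,0,0,5,0, 0,0,0,0,10,0, 0,0,0,0,15,0, 0,0,0,0,20,0, 0,0,0,0,25,0, 0,0,0,0,30,0, 0,0,0,0,35,0, 0,0,0,0,40,0, 0,0,0,0,45,0, 0,0,0,0,45,0]'
```

```text
clock: 44.37
eef_pos: [695.6, 65.2, 140.0]
eef_rot: [-1.572, -0.001, -1.306]
wrist_force: [-9.3, -5.7, 7.0]
finger_gap: 14.0
clock: 45.2
eef_pos: [695.5, 65.3, 140.0]
eef_rot: [-1.572, -0.002, -2.091]
wrist_force: [-9.1, -5.4, 7.8]
finger_gap: 13.6
```

```bash
python3 -m jog '[0,0,0,0,0,0, 0,0,0,0,0,0, 0,0,0,0,0,0, 0,0,0,0,0,0]' 40
python3 -m jog '[0,-30,0,0,0,0, 0,-60,0,0,0,0, 0,-88,0,0,0,0, 0,-88,0,0,0,0, 0,-88,0,0,0,0]'
python3 - <<'E'
from h import *
p=cam('wrist','w4'); im=p['img']
cv2.imwrite('pics/w5.png',cv2.resize(im[120:255,255:395,::-1],None,fx=4,fy=4,interpolation=cv2.INTER_CUBIC))
cam('top','t16')
E
```

```text
clock: 45.53
eef_pos: [696.2, 66.3, 138.9]
eef_rot: [-1.571, 0.0, -2.085]
wrist_force: [-0.4, 1.0, 0.2]
finger_gap: 37.1
clock: 45.95
eef_pos: [696.6, 66.3, 228.6]
eef_rot: [-1.568, 0.002, -2.085]
wrist_force: [-0.6, 0.8, -0.5]
finger_gap: 39.9
```

View pics/w5.png

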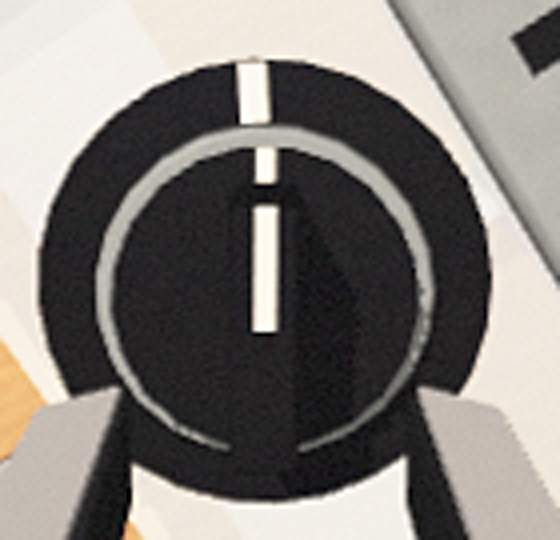

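```bash
python3 - <<'E'
from dial import *
show((265,280),(254,92),(266,183),(266,150),(265,331),(265,207))
E
python3 lying.py 660 90 | tail -1
```

```text
o [696.6  68.5] mark 63.7 42.0 tick 59.8 59.9 23.9 bar 59.9 60.4 [array([697.18276708,  69.10566849]), array([708.89987021,  89.76286094])]
world [6.39188e+02 9.63830e+01 2.97000e-01 2.48200e+00] local [163.667 109.862   0.244]
```

```bash
python3 -m jog '[0,30,0,0,0,0, 0,60,0,0,0,0, 0,88,0,0,0,0, 0,88,0,0,0,0]'
python3 -m jog '[0,0,0,0,0,0, 0,0,0,0,0,0, 0,0,0,0,0,0, 0,0,0,0,0,0]' 5 10
python3 -m jog '[0,0,0,0,-1.5,0, 0,0,0,0,-3.3,0, 0,0,0,0,-3.3,0]'
python3 -m jog '[0,0,0,0,0,0, 0,0,0,0,0,0, 0,0,0,0,0,0, 0,0,0,0,0,0]' 40
python3 -m jog '[0,-30,0,0,0,0, 0,-60,0,0,0,0, 0,-88,0,0,0,0, 0,-88,0,0,0,0, 0,-88,0,0,0,0]'
python3 - <<'E'
from h import *
p=cam('wrist'); im=p['img']
cv2.imwrite('pics/w6.png',cv2.resize(im[120:255,255:395,::-1],None,fx=4,fy=4,interpolation=cv2.INTER_CUBIC))
E
python3 goal.py 400 60 260 -2
```

```text
clock: 46.63
eef_pos: [695.1, 66.1, 134.2]
eef_rot: [-1.575, -0.002, -2.085]
wrist_force: [-0.1, 0.0, 0.4]
finger_gap: 40.0
clock: 46.97
eef_pos: [696.3, 66.2, 139.7]
eef_rot: [-1.57, 0.0, -2.085]
wrist_force: [-0.2, -0.5, 0.2]
finger_gap: 16.8
clock: 47.22
eef_pos: [696.0, 66.4, 139.6]
eef_rot: [-1.571, 0.0, -2.026]
wrist_force: [-3.5, 0.9, 3.9]
finger_gap: 14.1
clock: 47.55
eef_pos: [696.2, 66.1, 138.9]
eef_rot: [-1.571, 0.0, -2.028]
wrist_force: [-0.0, -0.1, -0.2]
finger_gap: 37.0
clock: 47.97
eef_pos: [696.6, 66.2, 228.6]
eef_rot: [-1.568, 0.001, -2.028]
wrist_force: [0.1, -0.1, -1.1]
finger_gap: 40.0
pos [696.1  66.1 226.7] rot [-1.571 -0.    -2.028] clock 48.02
shift [ 136.2  -33.4 -263. ] turn [-0.  -1.6  0. ]
```

View pics/w6.png

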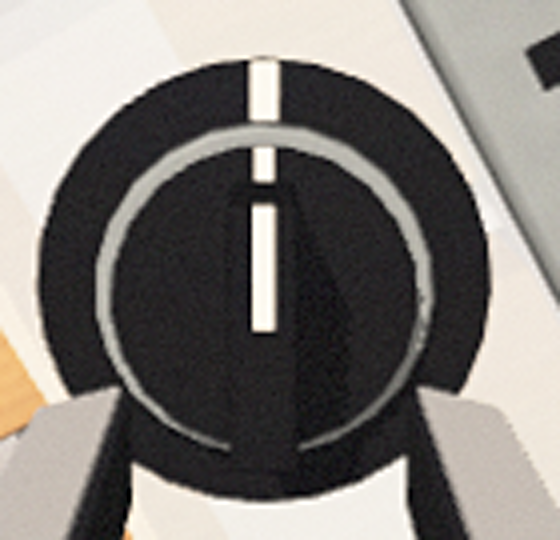

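The pointer line (x≈264) now lies in line with the mark (x≈264). I'll retreat the arm to check the cartons.

```bash
python3 -m jog '[18,-5,-35,0,0,0, 36,-15,-70,0,0,0, 54,-25,-105,0,0,0, 72,-33,-140,0,0,0, 90,-33,-175,0,0,0, 108,-33,-210,0,0,0, 126,-33,-245,0,0,0, 136,-33,-263,0,0,0, 136,-33,-263,0,0,0]'
python3 -m jog '[0,0,0,0,0,0, 0,0,0,0,0,0]'
python3 - <<'E'
from h import *
pt,ps=cam('top'),cam('side','s20')
T=cv2.resize(pt['img'][135:240,255:385,::-1],None,fx=4,fy=4,interpolation=cv2.INTER_CUBIC)
# overlay expected lying boxes at local x=200
C=(481.5,-21.9,.0524);c,s=np.cos(C[2]),np.sin(C[2])
S=cv2.resize(ps['img'][150:270,195:340,::-1],None,fx=4,fy=4,interpolation=cv2.INTER_CUBIC)
for y in(109,0,-109):
    w=(C[0]+c*200-s*y,C[1]+s*200+c*y); b=box(*w,C[2],(150,80,60),12)
    for im,p,o in((T,pt,(255,135)),(S,ps,(195,150))):
        q=((proj(p,b)+.5-o)*4).astype(int)
        for i in range(8):
            for j in range(i):
                if bin(i^j).count('1')==1: cv2.line(im,tuple(map(int,q[i])),tuple(map(int,q[j])),(255,0,255),1)
cv2.imwrite('pics/f1.png',T);cv2.imwrite('pics/f2.png',S)
for n in('canister','tumbler','mug','tamper','sugar_jar'):
    for r in manip.tip_of(n,ps)[:1]: print(n,np.round(r['xy'],1))
E
```

```text
clock: 48.77
eef_pos: [397.0, 60.1, 259.2]
eef_rot: [-1.572, -0.001, -2.027]
wrist_force: [-0.5, -0.3, -0.4]
finger_gap: 40.2
clock: 48.93
eef_pos: [400.6, 60.1, 259.4]
eef_rot: [-1.571, -0.0, -2.028]
wrist_force: [0.1, 0.1, 0.3]
finger_gap: 40.3
canister [297.5 157.7]
tumbler [292.5 386.1]
tamper [253.9 373.9]
sugar_jar [317.8 128.9]
```

View pics/s20.png

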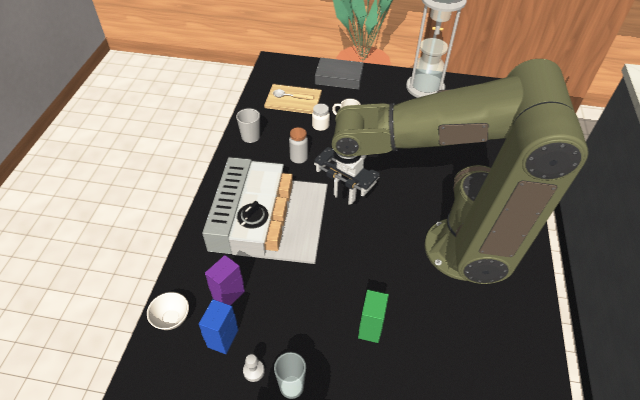

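View pics/f1.png

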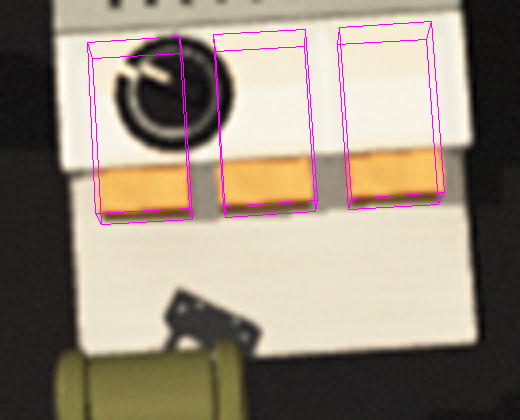

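View pics/f2.png

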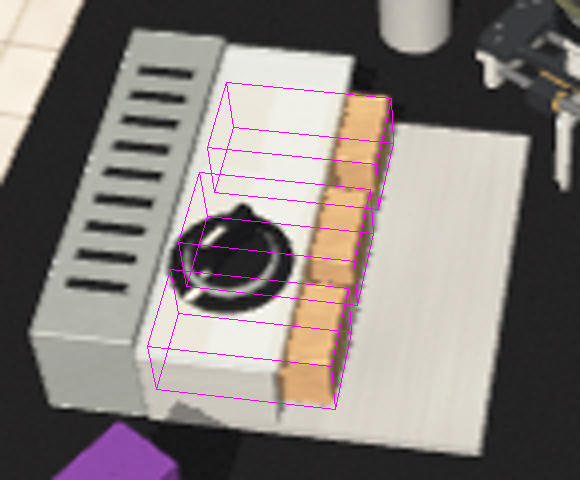

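```bash
python3 -c "
from cell import manip
print(manip.sign_off())"
```

```text
the job is handed in; nothing more can be done
None
```

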